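Snap out the stove frame's sprung stand and lock it with its pin

TASK

The side frame of a stove lies on the bench. Push its folded sprung stand outwards, past its over-centre point, until it snaps by itself to the open stop; then take the lock pin out of its leaning holder and push it straight down through the bracket and the stand until its head sits fully home on the bracket, and let go. Do not strike or force the frame or the stand, and leave the burner, the bottle, the wood offcut and the brush where they lie.

Things in the scene. Friction and masses are not known exactly. Their poses are not given: they have to be found in the camera images.
- frame: White flat frame of 40 mm square tube, fixed, lying on wooden battens, tube tops 77 mm above the bench. Origin at bench height on the stand's vertical hinge axis, z up. The near rail runs along the frame's y from -240 to +300 mm, its near face at x +65 mm
- hinge (a point): On the vertical hinge axis, on top of the steel clevis bracket, 96 mm above the bench (bolt head to 102 mm). The bracket reaches from the rail to the frame's x -110 mm: two level cheek plates, y -33 to +33 mm, 8 mm thick, undersides 42 and 88 mm above the bench; the stand turns between them. A tension spring lies under it, 10 mm above the bench
- stand (a joint): Stand angle, rad: 0 folded, pointing along the frame's +y; it grows as the stand swings to the frame's -x about the vertical hinge; open stop at 1.63. The spring pulls it to the folded stop below about 1.15, to the open stop above. Pushed 150 mm from the hinge it resists with up to about 7 N
- stand_end (a point): Middle of the end face of the stand's black rubber foot, 210 mm from the hinge axis, 69 mm above the bench. The foot is 44 mm wide, 22 mm long. The stand is a white bar 36 mm wide (40 mm beside the hinge), from 54 to 84 mm above the bench; folded, its inner face is 47 mm from the rail: room for shut fingers behind it
- stand_hole (a point): Centre of the stand's own 18 mm vertical lock hole, in its top face, 84 mm above the bench, 60 mm from the hinge axis. In line with the bracket's holes at 1.571; on the open stop it is 3.5 mm too far, and the pin's tapered nose must draw it back against the spring: some 5 to 15 N of downward push on the pin, and as much sideways
- pin_hole (a point): Centre of the lock pin hole in the top face of the upper cheek, 96 mm above the bench, at x -60 mm, y 0 in the frame. Hole 18 mm through the upper cheek, 19 mm through the lower cheek, small chamfers
- pin: Loose plain steel lock pin, about 160 g: round head 26 mm across and 36 mm tall, round shank 16 mm across and 72 mm long, its last 26 mm tapering to 6 mm at the tip. Origin at the centre of the head's underside, z along the pin through the head. It starts in the holder, leaning 0.6 rad from vertical, its head's underside on the tube's mouth
- holder: Fixed steel stand with a leaning tube for the pin; base 120 x 80 x 12 mm. Origin at the centre of its underside, z up; the tube's axis leans 0.6 rad from vertical towards the holder's -x as it goes up. Tube 29 mm outside, 19 mm inside, 77 mm deep, between two side cheeks up to 60 mm high
- holder_mouth (a point): Centre of the tube's mouth (the holder's x -24 mm, y 0, 90 mm above the bench)
- burner: Dark cast burner disc, 110 mm across, 40 mm tall, origin at the centre of its underside; leave alone
- bottle: Clear plastic bottle with white cap, 66 mm across, 190 mm tall, origin at the centre of its underside; leave alone
- offcut: Wood offcut 45 x 170 x 20 mm, long along its y, origin at the centre of its underside; leave alone
- brush: Hand brush lying on the bench; leave alone
Mind the look-alikes: they are no part of the job. Of the things like the pin, leave any that is blue; of the rest the smaller one is meant.

How it is judged:
By the outcome, as a careful person would: the job done as asked, in the order asked, and still so for the second after the job is handed in, with the robot touching nothing.
It also fails if it takes over 69 s, if anything falls off the work surface, if the arm or the gripper's body presses on something with over 40 N, if the wrist force passes 120 N, or if a joint passes its speed limit or range.

ROBOT

A 6-joint arm with a two-finger parallel gripper is mounted at the origin on the work surface. World frame = base frame: x ahead of the robot, y to its left, z up, the work surface at z = 0. Lengths are in m, angles in rad, forces in N, time in s.
With the tool pointing down it reaches from about 0.25 to 0.775 m from the base axis. Payload 4 kg.
Tool frame: the origin (TCP) lies midway between the tips of the shut fingers; the grasp point (between the pads) lies 19 mm behind it; y points along the fingers, z is the direction in which the jaws open and shut, and the axes are right-handed (so a half turn about y gives the same grasp; the last joint's range is limited). The gripper opens to 94 mm and grips with 3 to 60 N. Pads are 16 mm wide; open, the fingers measure 119 mm over their backs; the gripper's body (75 mm by 177 mm) begins 78 mm behind the grasp point.
Start: joints at [-0.103, 0.087, 1.371, -0, 1.684, -0.103], TCP at [0.55, -0, 0.206] pointing down, gripper open.
Joint ranges: [-3.1, 3.1], [-0.76, 2.03], [0.27, 2.55], [-1.08, 4.22], [0.17, 2.65], [-2.57, 2.57]. Speed limits (rad/s): [2.79, 2.79, 3.14, 3.14, 3.14, 3.14].

INTERFACE

Orientations are given as a 3x3 rotation matrix whose columns are the frame's x, y, z axes.
In Python, from plant import get_state, capture, hand_in gives the robot as it stands.
- The arm moves only by the tool arm_command, never from a script. Its argument "rows" is a list that holds one entry, the list of rows, each a list of 5 numbers: the finger opening in m, from 0 to 0.094, then the shift along the tool's x, y, z in m, then the turn about the tool's y in rad. In form: [[[fingers, dx, dy, dz, twist], ...]]. A call has 1 to 10 rows; each row is the pose to reach, as a shift and turn from the pose measured when the call began, along the tool's axes at that moment; what a row does not reach only later rows make up. A row lasts 1/10 s, in which the tool goes at most 50 mm and 8.59 degrees, less where a joint would pass 70% of its speed; a pose out of reach is approached as far as the arm can. A call with a gripper value outside its range is refused whole. The fingers move at their own pace and stop on an object; "squeeze" is the grip in N (left out, the last holds). Time passes only in rows, so rows that repeat a pose let the fingers close. It gives the time, the measured TCP pose, the force and the opening at its end, in the units of the state.
- get_state(): the state, without advancing time (a new reading comes with each control period).
- capture(name): name is "scene" or "side" or "wrist"; returns a dict with "color" (384x512x3 uint8, blue, green, red), "vertical_fov" (degrees; the focal length in pixels is half the picture's height over the tangent of half this angle, whatever the lens; pixels are square), "cx", "cy" (the principal point, pixels), "dist_coeffs" ([k1, k2, p1, p2, k3] as OpenCV has them; the pictures are not rectified), "eye" and "orientation" of the camera in the world. Camera axes: x right, y up, looking along -z (the intrinsics and any distortion apply to the point x, -y, -z); pixel columns grow to the right and rows downward; lengths in m; the calibration is good to about 2 mm. A picture is of the moment at which its call begins. There is no depth.
- hand_in(): hands the job in, once; it reports no verdict.
The state is a dict: "time_s": time; "qpos": joint angles; "dq": joint speeds; "effort": joint torques, N m; "position": TCP position; "ee_rot": TCP orientation; "ft_force": force on the tool from outside, world axes, zero at the start; "moment": the same for the moment, N m; "width": finger opening in m.
Only numpy, scipy, OpenCV 4.12 (cv2) and the standard library are available. Lean on these libraries where they do the work, as an engineer would, in place of code of your own. Each camera call takes 0.05 s, during which the arm holds its last target.

## Working session

There is one attempt and no reset: what is moved stays moved. The work goes in short steps, Python scripts to look and compute and a tool call to move; the robot and the scene stay as the last step left them, time stands still between calls to the robot, and variables do not carry over. Pictures are saved under pics/ and viewed, and the job is handed in when it is done.

Besides the shell and the picture viewer there is one more tool, called after "Call:" as name(argument=value, ...) on one line, values as JSON. arm_command: Moves the arm, as the interface text tells. Its arguments: {"type":"object","properties":{"rows":{"type":"array"},"squeeze":{"type":"number"}},"required":["rows"]}

```bash
ls -la; mkdir -p pics
cat > h.py <<'E'
import numpy as np, cv2, json, pickle
from plant import get_state, capture, hand_in
def cap(name, tag):
    d=capture(name); cv2.imwrite(f'pics/{tag}.png', d['color']); pickle.dump(d,open(f'pics/{tag}.pkl','wb')); return d
def load(tag): return pickle.load(open(f'pics/{tag}.pkl','rb'))
def K(d):
    f=d['color'].shape[0]/2/np.tan(np.radians(d['vertical_fov'])/2)
    return np.array([[f,0,d['cx']],[0,f,d['cy']],[0,0,1.]])
F=np.diag([1,-1,-1.])
def proj(d,P):
    P=np.atleast_2d(P).astype(float); R=np.array(d['orientation']).reshape(3,3); e=np.array(d['eye'])
    c=(P-e)@R@F
    return cv2.projectPoints(c.reshape(-1,1,3),np.zeros(3),np.zeros(3),K(d),np.array(d['dist_coeffs'],float))[0].reshape(-1,2)
def ray(d,uv):
    uv=np.array(uv,float).reshape(-1,1,2)
    n=cv2.undistortPoints(uv,K(d),np.array(d['dist_coeffs'],float)).reshape(-1,2)
    R=np.array(d['orientation']).reshape(3,3)
    v=np.c_[n,np.ones(len(n))]@F@R.T
    return np.array(d['eye']),v/np.linalg.norm(v,axis=1)[:,None]
def onz(d,uv,z):
    e,v=ray(d,uv); return e+v*((z-e[2])/v[:,2])[:,None]
def crop(tag,x0,y0,x1,y1,s,out):
    im=cv2.imread(f'pics/{tag}.png')[y0:y1,x0:x1]
    im=cv2.resize(im,None,fx=s,fy=s,interpolation=cv2.INTER_CUBIC); cv2.imwrite(f'pics/{out}.png',im)
E
python3 - <<'E'
from h import *
for n in ['scene','side','wrist']:
    d=cap(n,n+'0'); print(n,d['vertical_fov'],d['cx'],d['cy'],d['dist_coeffs'],d['eye'],np.round(d['orientation'],3).tolist())
s=get_state(); print(s)
E
```

```text
total 12
drwxr-xr-x  3 agent agent 4096 Dec  6 01:26 .
drwxr-xr-x 23 root  root  4096 Dec  6 01:26 ..
drwxr-xr-x  2 agent agent 4096 Dec  6 01:26 pics
scene 43.52911726156072 256.46527529386 181.19867792988111 [0.0655608 0.        0.        0.        0.       ] [ 1.18730747 -0.6137788   1.14013452] [[0.665, -0.566, 0.487], [0.747, 0.502, -0.436], [0.002, 0.654, 0.756]]
side 43.42571596253108 252.47077483782348 195.6132467367719 [-0.10459324  0.          0.          0.          0.        ] [-0.06483866  0.88689468  1.03531488] [[-0.848, 0.343, -0.403], [-0.529, -0.558, 0.639], [-0.005, 0.756, 0.655]]
wrist 58.78626667122878 255.5022806471446 192.59258551018303 [-0.05724293  0.          0.          0.          0.        ] [0.5501851  0.06992316 0.3836774 ] [[1.0, -0.0, 0.001], [-0.0, 0.971, 0.24], [-0.001, -0.24, 0.971]]
{'time_s': 0.15, 'qpos': array([-1.03108314e-01,  8.78192672e-02,  1.37185425e+00,  4.00757266e-08,
        1.68360733e+00, -1.03086344e-01]), 'dq': array([ 0.00071895, -0.00048337, -0.00719459,  0.00185351, -0.00051839,
        0.00010448]), 'effort': array([ 1.24418581e-03, -3.40636396e+01, -3.02795255e+01,  7.18983379e-02,
        3.04441026e-02, -1.11468453e-04]), 'position': array([5.49594883e-01, 3.27417648e-05, 2.04581264e-01]), 'ee_rot': array([[-2.21110094e-05, -1.67921943e-03,  9.99998590e-01],
       [-9.99999985e-01,  1.73797712e-04, -2.18191953e-05],
       [-1.73760828e-04, -9.99998575e-01, -1.67922324e-03]]), 'ft_force': array([-0.4628276 ,  0.01948009,  0.12362208]), 'moment': array([-0.00666887,  0.02507607, -0.02861897]), 'width': 0.09393071321349714}
```

View pics/scene0.png

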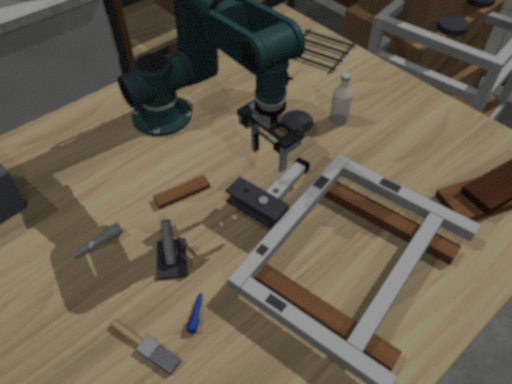

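View pics/side0.png

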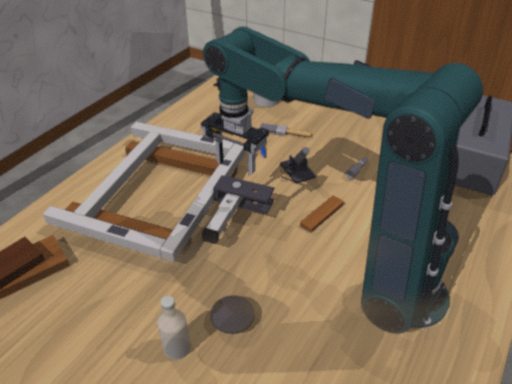

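View pics/wrist0.png

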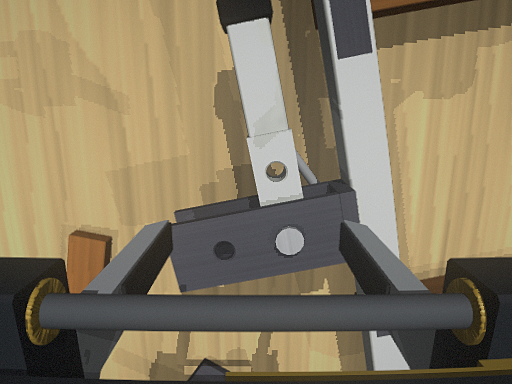

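Run:
```python
from h import *
d=load('wrist0')
h=onz(d,[289.5,240],.102)[0]; p=onz(d,[225,250],.096)[0]; s=onz(d,[277,171],.084)[0]; e=onz(d,[244,25],.084)
print(h,p,s, np.linalg.norm((h-p)[:2]),np.linalg.norm((h-s)[:2]))
x=(h-p)[:2]; print('frame x ang',np.degrees(np.arctan2(x[1],x[0])), 'stand', np.degrees(np.arctan2(*(s-h)[1::-1])))
crop('scene0',60,190,240,380,4,'c1'); crop('side0',250,110,390,210,5,'c2'); crop('wrist0',160,100,400,300,3,'c3')
```

```text
[ 0.57976312 -0.04282252  0.102     ] [ 0.52199486 -0.05496291  0.096     ] [0.56890874 0.01568935 0.084     ] 0.05903017107409463 0.05951013587780915
frame x ang 11.868376839145354 stand 100.50932157629302
```

View pics/c1.png

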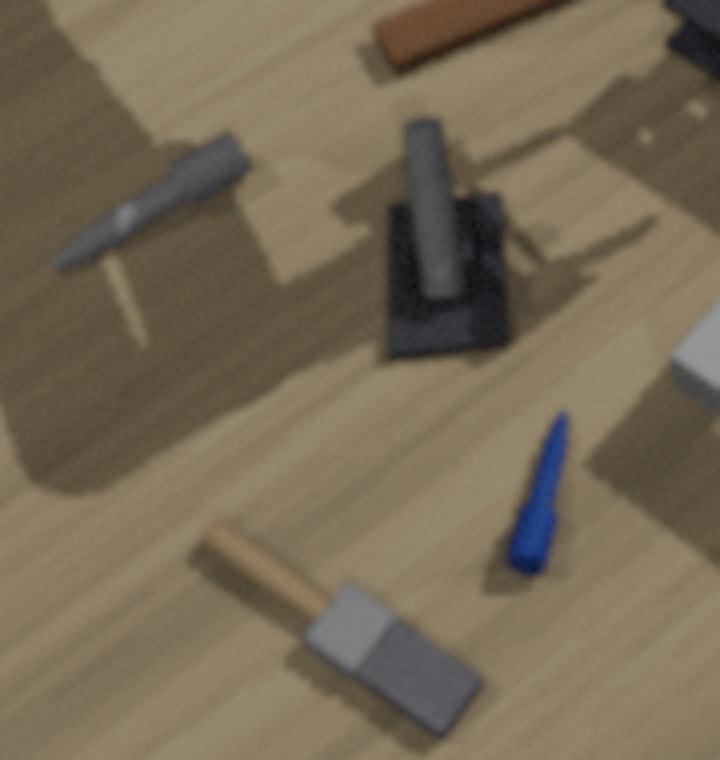

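View pics/c2.png

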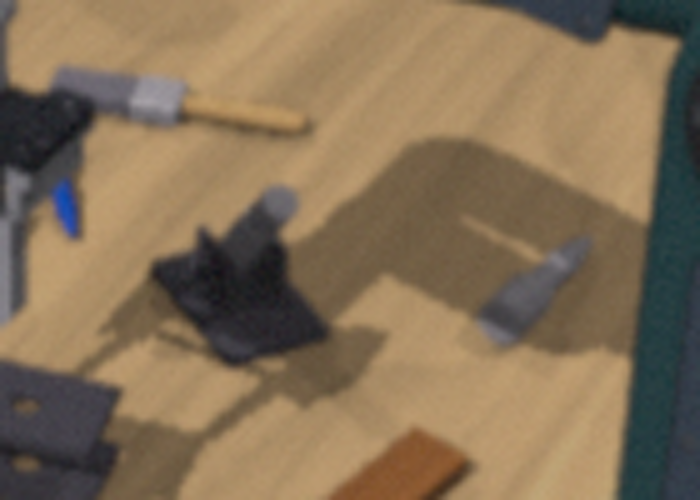

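View pics/c3.png

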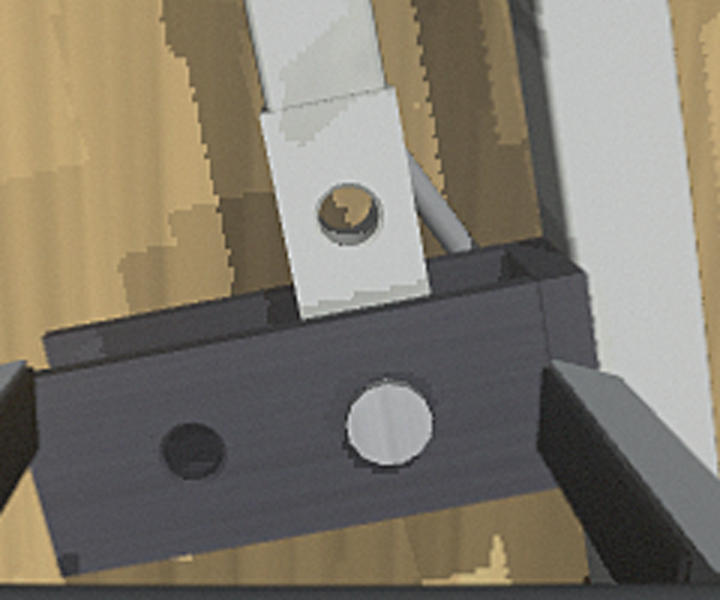

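Run:
```python
from h import *
d=load('scene0')
c=np.array([[388,355],[508,343],[498,196],[389,205]])/4+[60,190]
b=onz(d,c,.012); print(b.round(4)); print(b.mean(0)); print(np.linalg.norm(np.diff(b,axis=0),axis=1))
g=load('side0')
c2=np.array([[155,268],[237,362],[328,330]])/5+[250,110]
print(onz(g,c2,.012).round(4))
# frame far overlay check: proj of frame points in scene
R=lambda a:np.array([[np.cos(a),-np.sin(a),0],[np.sin(a),np.cos(a),0],[0,0,1]])
for a in [10.5,11.2,11.9]:
    o=np.array([.5798,-.0428,0])
    P=np.array([[65,-240,77],[65,300,77],[-110,33,96],[-110,-33,96]])/1e3
    w=P@R(np.radians(a)).T+o
    print(a,proj(d,w).round(1).tolist(),proj(load('side0'),w).round(1).tolist(),proj(load('wrist0'),w[2:]).round(1).tolist())
```

```text
[[ 0.5399 -0.3834  0.012 ]
 [ 0.5851 -0.3197  0.012 ]
 [ 0.4864 -0.2562  0.012 ]
 [ 0.442  -0.317   0.012 ]]
[ 0.51336342 -0.31907069  0.012     ]
[0.07811852 0.11739776 0.07532925]
[[ 0.57   -0.3096  0.012 ]
 [ 0.4721 -0.2477  0.012 ]
 [ 0.4354 -0.3106  0.012 ]]
10.5 [[226.0, 277.1], [339.6, 153.9], [240.3, 175.0], [225.6, 188.7]] [[246.0, 144.2], [170.6, 252.2], [266.2, 201.0], [273.8, 187.5]] [[161.5, 224.3], [179.1, 289.4]]
11.2 [[227.1, 277.6], [338.7, 153.2], [239.9, 175.2], [225.5, 189.1]] [[245.1, 144.2], [171.6, 252.8], [266.5, 200.7], [273.8, 187.2]] [[161.4, 225.8], [179.9, 290.6]]
11.9 [[228.2, 278.0], [337.8, 152.6], [239.5, 175.4], [225.3, 189.4]] [[244.2, 144.1], [172.7, 253.3], [266.8, 200.5], [273.8, 186.9]] [[161.4, 227.2], [180.6, 291.8]]
```

Call:
arm_command(rows=[[[0,-0.03,0,0.012,-0.1],[0,-0.06,0,0.024,-0.195],[0,-0.09,0.02,0.036,-0.195],[0,-0.112,0.05,0.042,-0.195],[0,-0.112,0.08,0.042,-0.195],[0,-0.112,0.08,0.042,-0.195],[0,-0.112,0.08,0.042,-0.195]]], squeeze=20)

```text
time_s: 0.85
position: [0.591, 0.1119, 0.1241]
ee_rot: [[0.194, -0.004, 0.981], [-0.981, -0.0, 0.194], [-0.001, -1.0, -0.004]]
ft_force: [0.4, -0.8, 1.2]
width: 0.0415
```

Run:
```python
from h import *
for n in ['scene','side','wrist']: cap(n,n+'1')
s=get_state(); print(s['time_s'],s['position'],s['ee_rot'].round(3),s['width'])
o=np.array([.5798,-.0428,0]); a=np.radians(11.2)
p=s['position']-o; print('frame xy',np.cos(a)*p[0]+np.sin(a)*p[1],-np.sin(a)*p[0]+np.cos(a)*p[1])
crop('side1',150,150,300,270,5,'c4')
```

```text
1.0 [0.59275329 0.11162109 0.12713579] [[ 0.193  0.003  0.981]
 [-0.981  0.001  0.193]
 [-0.    -1.     0.003]] 0.029143556229743937
frame xy 0.04270047501596819 0.14896418721030977
```

View pics/c4.png

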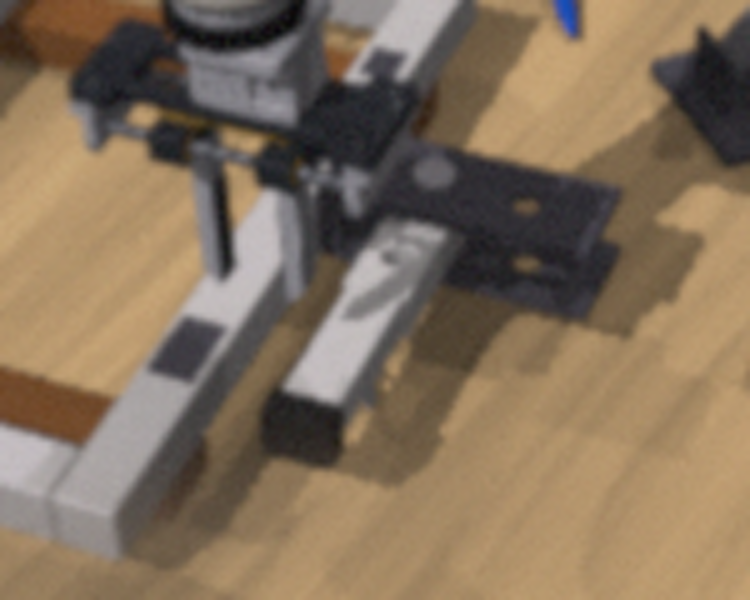

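View pics/wrist1.png

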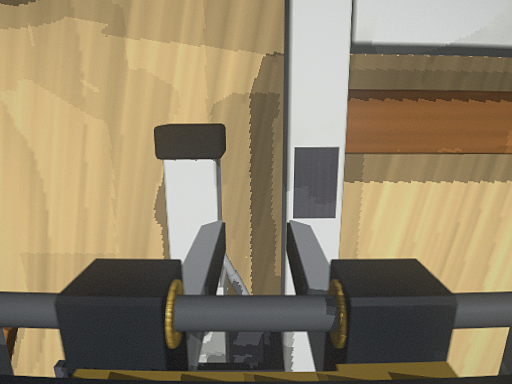

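Call:
arm_command(rows=[[[0,0,0,0,0],[0,0,0,0,0],[0,0,0,0,0],[0,0,0.01,0,0],[0,0,0.025,0,0],[0,0,0.04,0,0],[0,0,0.055,0,0],[0,0,0.067,0,0],[0,0,0.067,0,0]]])

```text
time_s: 1.9
position: [0.5909, 0.1115, 0.0566]
ee_rot: [[0.193, -0.003, 0.981], [-0.981, -0.0, 0.193], [-0.001, -1.0, -0.003]]
ft_force: [-0.1, 1.0, -0.1]
width: 0.0005
```

Run:
```python
from h import *
d=cap('wrist','wrist2');cap('side','side2')
s=get_state(); print(s['time_s'],s['position'],s['ft_force'].round(1),s['width'])
o=np.array([.5798,-.0428,0]); a=np.radians(11.2)
# path in tool axes: tool x=-frame y, z=frame x
p=s['position']-o; f=np.array([np.cos(a)*p[0]+np.sin(a)*p[1],-np.sin(a)*p[0]+np.cos(a)*p[1]])*1e3; print(f)
for t in np.arange(0,1.36,.1):
    q=150*np.array([-np.sin(t),np.cos(t)])+(18+13)*np.array([np.cos(t),np.sin(t)])
    print(round(t,2), 'dx',-(q-f)[1].round(1),'dz',(q-f)[0].round(1))
```

```text
2.0 [0.59274932 0.11167889 0.05960357] [-0.4  0.8  0.5] 0.000574925452415643
[ 42.70781192 149.02166083]
0.0 dx -1.0 dz -11.7
0.1 dx -3.3 dz -26.8
0.2 dx -4.1 dz -42.1
0.3 dx -3.4 dz -57.4
0.4 dx -1.2 dz -72.6
0.5 dx 2.5 dz -87.4
0.6 dx 7.7 dz -101.8
0.7 dx 14.3 dz -115.6
0.8 dx 22.3 dz -128.7
0.9 dx 31.5 dz -140.9
1.0 dx 41.9 dz -152.2
1.1 dx 53.4 dz -162.3
1.2 dx 65.8 dz -171.3
1.3 dx 79.0 dz -178.9
```

View pics/wrist2.png

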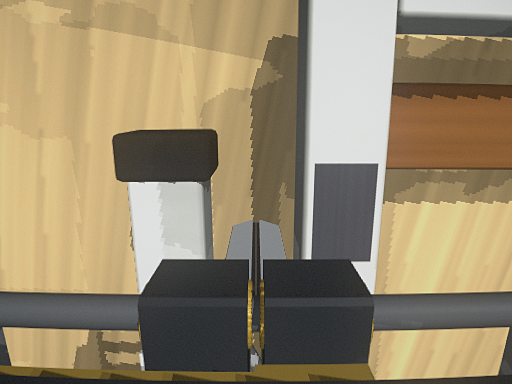

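Call:
arm_command(rows=[[[0,-0.001,0,-0.004,0],[0,-0.001,0,-0.008,0],[0,-0.001,0,-0.013,0],[0,-0.003,0,-0.02,0],[0,-0.0035,0,-0.028,0],[0,-0.004,0,-0.036,0],[0,-0.004,0,-0.044,0],[0,-0.004,0,-0.052,0],[0,-0.003,0,-0.06,0],[0,-0.002,0,-0.068,0]]])

```text
time_s: 3.0
position: [0.5287, 0.1, 0.0611]
ee_rot: [[0.193, 0.011, 0.981], [-0.981, -0.0, 0.193], [0.002, -1.0, 0.011]]
ft_force: [6.5, -0.7, -1.8]
width: 0.0007
```

```bash
cat > st.py <<'E'
from h import *
s=get_state(); print(s['time_s'],s['position'],s['ft_force'].round(1),s['width'])
o=np.array([.5798,-.0428,0]); a=np.radians(11.2)
p=s['position']-o; f=np.array([np.cos(a)*p[0]+np.sin(a)*p[1],-np.sin(a)*p[0]+np.cos(a)*p[1]])*1e3; print(f)
E
python3 - <<'E'
exec(open('st.py').read())
for t in np.arange(0.3,1.36,.05):
    q=150*np.array([-np.sin(t),np.cos(t)])+(18+13)*np.array([np.cos(t),np.sin(t)])
    print(round(t,2), 'dx',-(q-f)[1].round(1),'dz',(q-f)[0].round(1))
E
```

```text
3.0 [0.52867988 0.09996178 0.06114805] [ 6.5 -0.7 -1.8] 0.000699407375829006
[-22.41730188 149.97218343]
0.3 dx -2.5 dz 7.7
0.35 dx -1.6 dz 0.1
0.4 dx -0.3 dz -7.4
0.45 dx 1.4 dz -14.9
0.5 dx 3.5 dz -22.3
0.55 dx 5.9 dz -29.6
0.6 dx 8.7 dz -36.7
0.65 dx 11.8 dz -43.7
0.7 dx 15.3 dz -50.5
0.75 dx 19.1 dz -57.1
0.8 dx 23.2 dz -63.6
0.85 dx 27.7 dz -69.8
0.9 dx 32.4 dz -75.8
0.95 dx 37.5 dz -81.6
1.0 dx 42.8 dz -87.1
1.05 dx 48.4 dz -92.3
1.1 dx 54.3 dz -97.2
1.15 dx 60.4 dz -101.8
1.2 dx 66.7 dz -106.2
1.25 dx 73.3 dz -110.2
1.3 dx 80.0 dz -113.8
1.35 dx 86.9 dz -117.2
```

Call:
arm_command(rows=[[[0,0,0.002,-0.007,0],[0,0.001,0.002,-0.015,0],[0,0.003,0.002,-0.022,0],[0,0.006,0.002,-0.03,0],[0,0.009,0.002,-0.037,0],[0,0.012,0.002,-0.044,0],[0,0.015,0.002,-0.05,0],[0,0.019,0.002,-0.057,0],[0,0.023,0.002,-0.064,0],[0,0.028,0.002,-0.07,0]]])

```text
time_s: 4.0
position: [0.4643, 0.0588, 0.0582]
ee_rot: [[0.193, 0.01, 0.981], [-0.981, 0.0, 0.193], [0.001, -1.0, 0.01]]
ft_force: [2.2, 0.7, 1.4]
width: 0.0006
```

Run:
```python
exec(open('st.py').read())
for t in np.arange(0.8,1.36,.05):
    q=150*np.array([-np.sin(t),np.cos(t)])+(18+13)*np.array([np.cos(t),np.sin(t)])
    print(round(t,2), 'dx',-(q-f)[1].round(1),'dz',(q-f)[0].round(1))
cap('wrist','wrist3');cap('side','side3');crop('side3',150,110,350,260,4,'c5')
```

```text
4.0 [0.46433339 0.05884841 0.05824824] [2.2 0.7 1.4] 0.0005970516287696056
[-93.52395499 122.14011424]
0.8 dx -4.6 dz 7.5
0.85 dx -0.1 dz 1.3
0.9 dx 4.6 dz -4.7
0.95 dx 9.7 dz -10.5
1.0 dx 15.0 dz -15.9
1.05 dx 20.6 dz -21.2
1.1 dx 26.5 dz -26.1
1.15 dx 32.6 dz -30.7
1.2 dx 38.9 dz -35.0
1.25 dx 45.4 dz -39.0
1.3 dx 52.1 dz -42.7
1.35 dx 59.0 dz -46.0
```

View pics/c5.png

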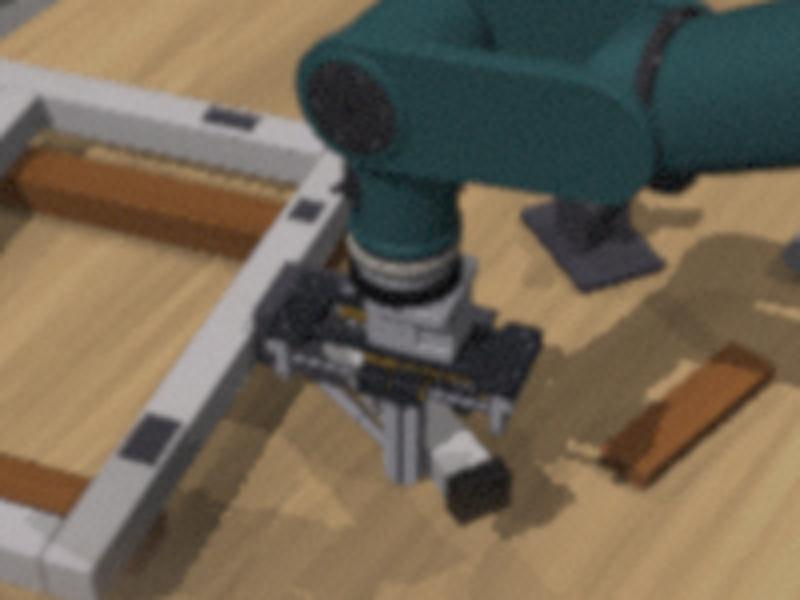

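Call:
arm_command(rows=[[[0,0.005,0,-0.005,0],[0,0.01,0,-0.011,0],[0,0.015,0,-0.016,0],[0,0.021,0,-0.021,0],[0,0.027,0,-0.026,0],[0,0.033,0,-0.031,0],[0,0.036,0,-0.033,0],[0,0.039,0,-0.035,0]]])

```text
time_s: 4.9
position: [0.4364, 0.0129, 0.0575]
ee_rot: [[0.192, 0.007, 0.981], [-0.981, -0.0, 0.192], [0.002, -1.0, 0.007]]
ft_force: [0.4, -0.8, 0.1]
width: 0.0
```

Run:
```python
exec(open('st.py').read())
cap('wrist','wrist4');cap('side','side4');crop('side4',150,110,350,260,4,'c5')
```

```text
4.9 [0.43638212 0.01289982 0.05750494] [ 0.4 -0.8  0.1] 3.5567893593517344e-05
[-129.86769563   82.49570123]
```

View pics/c5.png

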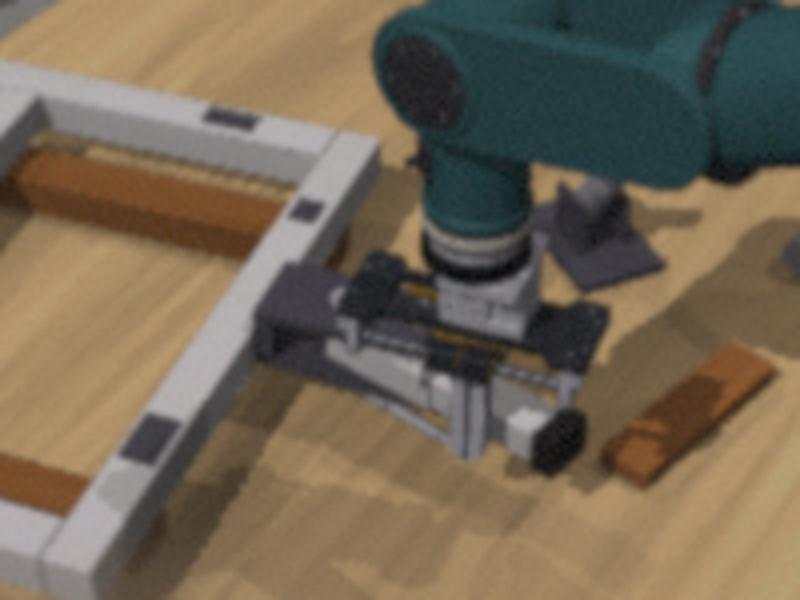

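View pics/wrist4.png

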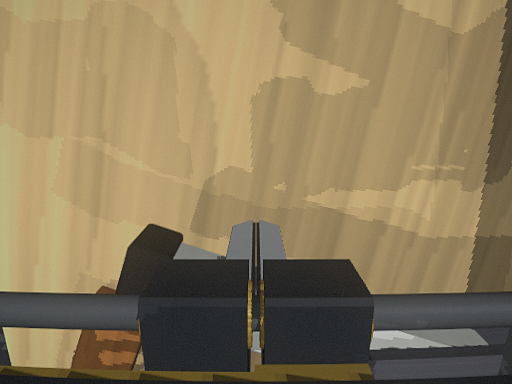

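Run:
```python
from h import *
d=load('side4');o=np.array([.5798,-.0428,0])
for t in [1.0,1.15,1.25,1.35,1.45,1.63]:
    b=np.radians(11.2)+np.pi/2+t
    print(t,((proj(d,o+[.21*np.cos(b),.21*np.sin(b),.069])-[150,110])*4).round(0))
```

```text
1.0 [[517. 484.]]
1.15 [[549. 464.]]
1.25 [[567. 448.]]
1.35 [[583. 432.]]
1.45 [[596. 415.]]
1.63 [[612. 383.]]
```

Call:
arm_command(rows=[[[0,0.003,0,-0.002,0],[0,0.006,0,-0.004,0],[0,0.009,0,-0.006,0],[0,0.012,0,-0.007,0],[0,0.012,0,-0.007,0],[0,0.012,0,-0.007,0],[0,0.012,0,-0.007,0]]])

```text
time_s: 5.7
position: [0.4321, -0.0001, 0.0576]
ee_rot: [[0.191, 0.008, 0.981], [-0.982, -0.0, 0.191], [0.002, -1.0, 0.008]]
ft_force: [-0.6, 0.4, -0.1]
width: 0.0004
```

Run:
```python
exec(open('st.py').read())
cap('side','side5');crop('side5',150,110,350,260,4,'c5')
```

```text
5.7 [ 4.32055752e-01 -5.13791284e-05  5.75612647e-02] [-0.6  0.4 -0.1] 0.00036398215398556486
[-136.62723126   70.63148821]
```

View pics/c5.png

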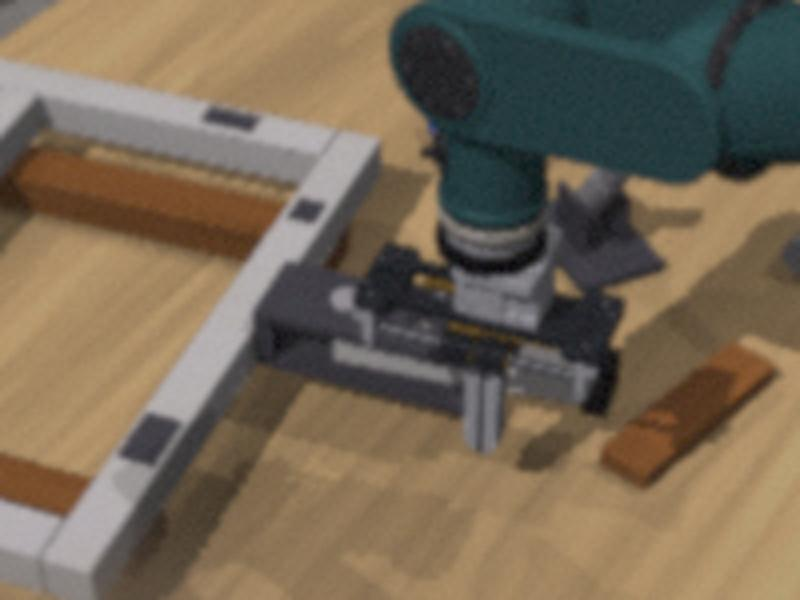

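Call:
arm_command(rows=[[[0,0,-0.03,0.003,0],[0,0,-0.07,0.003,0],[0,0,-0.11,0.003,0],[0,0.04,-0.15,0,-0.13],[0,0.085,-0.19,0,-0.26],[0,0.13,-0.2,0,-0.4],[0,0.175,-0.2,0,-0.53],[0,0.22,-0.2,0,-0.66],[0.06,0.265,-0.2,-0.005,-0.79],[0.094,0.305,-0.2,-0.005,-0.79]]])

```text
time_s: 6.75
position: [0.4838, -0.3029, 0.2578]
ee_rot: [[0.832, 0.008, 0.554], [-0.554, -0.0, 0.832], [0.007, -1.0, 0.004]]
ft_force: [0.8, -0.2, 0.1]
width: 0.0136
```

Call:
arm_command(rows=[[[0.094,0,0,0,0],[0.094,0,0,0,0],[0.094,0,0,0,0]]])

```text
time_s: 7.05
position: [0.4838, -0.3018, 0.258]
ee_rot: [[0.833, 0.008, 0.553], [-0.553, 0.0, 0.833], [0.006, -1.0, 0.004]]
ft_force: [0.2, 0.4, 0.6]
width: 0.0369
```

Run:
```python
exec(open('st.py').read()); print(s['ee_rot'].round(3),s['qpos'].round(2))
for n in ['scene','side','wrist']: cap(n,n+'6')
crop('side6',150,110,350,260,4,'c5'); crop('scene6',120,130,320,280,4,'c6')
```

```text
7.05 [ 0.48383767 -0.30178132  0.25795277] [0.2 0.4 0.6] 0.036932210347837675
[-144.43781026 -235.40988355]
[[ 0.833  0.008  0.553]
 [-0.553  0.     0.833]
 [ 0.006 -1.     0.004]] [-0.66  0.12  1.23  0.01  1.78 -1.64]
```

View pics/c5.png

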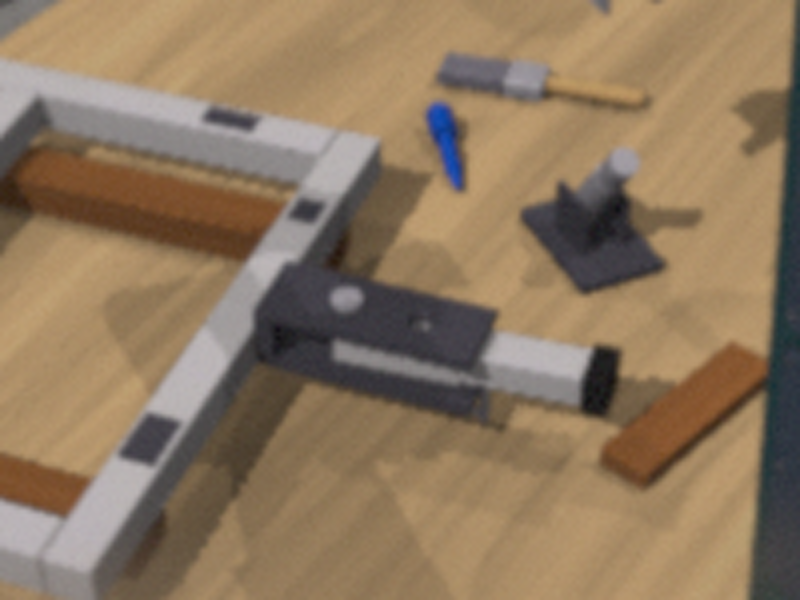

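View pics/wrist6.png

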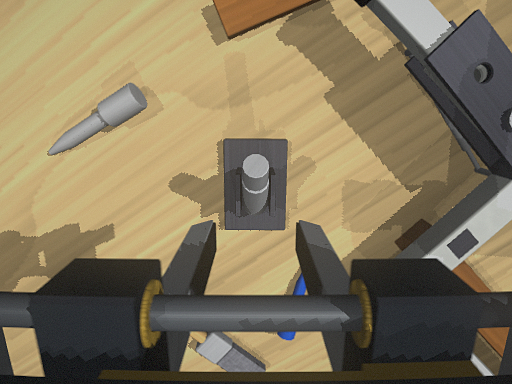

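View pics/c6.png

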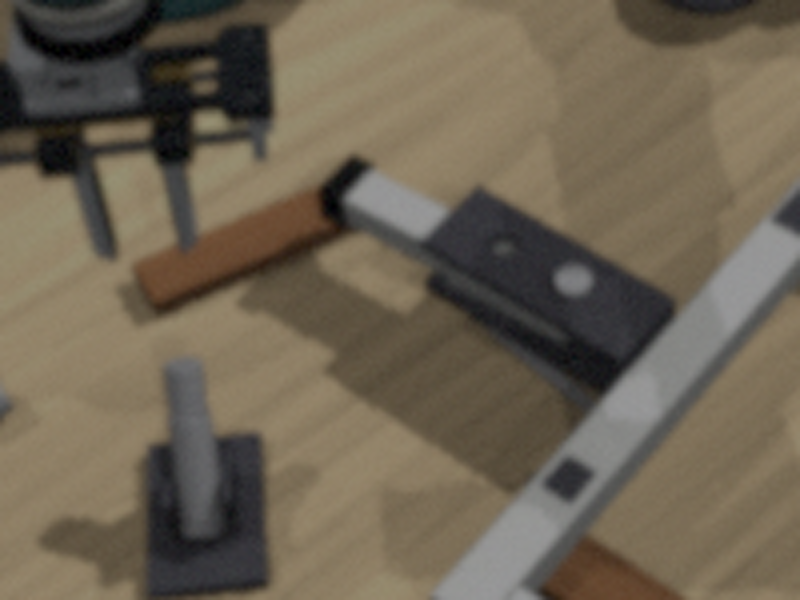

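Run:
```python
from h import *
crop('wrist6',206,125,306,245,5,'c7')
```

```text
(no output)
```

View pics/c7.png

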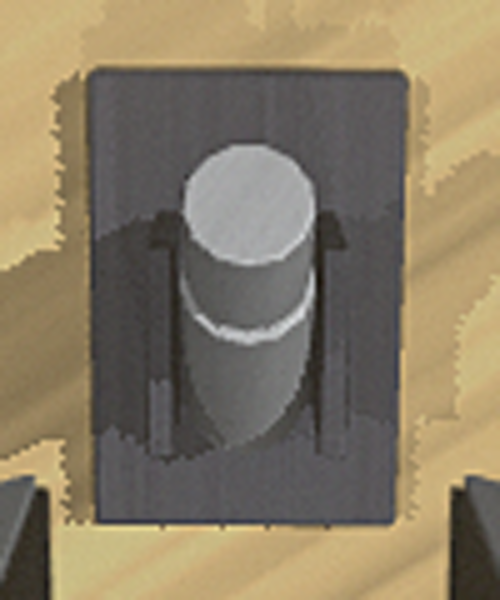

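Run:
```python
from h import *
d=load('wrist6')
c=np.array([[88,68],[408,70],[398,524],[94,524]])/5+[206,125]
b=onz(d,c,.012); print(b.round(4)); m=b.mean(0); print(m, np.linalg.norm(np.diff(b,axis=0),axis=1))
x=((b[3]-b[0])+(b[2]-b[1]))[:2]; x/=np.linalg.norm(x); print('holder x',x,np.degrees(np.arctan2(x[1],x[0])))
m[2]=0; X=np.r_[x,0]; Z=np.array([0,0,1.])
mouth=m-.024*X+.09*Z; ax=-np.sin(.6)*X+np.cos(.6)*Z
top=mouth+.036*ax; print('mouth',mouth,'top pred',top,proj(d,top),'seen',np.array([249,204])/5+[206,125])
ht=onz(d,np.array([[249,204]])/5+[206,125],top[2]); print('top from pix',ht)
for n,p in [('scene0',(166.2,220.8)),('side0',(306,150.8))]:
    print(n,proj(load(n),top),p)
crop('scene6',130,200,200,290,6,'c8')
s=get_state();R=s['ee_rot']; print('top in tool axes',(top-s['position'])@R)
```

```text
[[ 0.437  -0.3158  0.012 ]
 [ 0.4813 -0.2499  0.012 ]
 [ 0.581  -0.3159  0.012 ]
 [ 0.5363 -0.383   0.012 ]]
[ 0.50890843 -0.31615621  0.012     ] [0.079354   0.11953612 0.08061022]
holder x [ 0.83087828 -0.55645421] -33.810935841572025
mouth [ 0.48896735 -0.30280131  0.09      ] top pred [ 0.47207798 -0.29149019  0.11971208] [[255.98856904 166.07033328]] seen [255.8 165.8]
top from pix [[ 0.47176453 -0.29149569  0.11971208]]
scene0 [[165.68783174 219.87928139]] (166.2, 220.8)
side0 [[305.50740217 149.6205581 ]] (306, 150.8)
top in tool axes [-0.01647301  0.13867534  0.00113644]
```

Call:
arm_command(rows=[[[0.07,-0.002,0.02,0,0],[0.07,-0.004,0.04,0.001,0],[0.07,-0.007,0.065,0.001,0],[0.07,-0.009,0.09,0.0015,-0.005],[0.07,-0.0095,0.11,0.0015,-0.005],[0.07,-0.0095,0.13,0.0015,-0.005],[0.07,-0.0095,0.148,0.0015,-0.005],[0.07,-0.0095,0.16,0.0015,-0.005],[0.07,-0.0095,0.167,0.0015,-0.005],[0.07,-0.0095,0.167,0.0015,-0.005]]])

```text
time_s: 8.2
position: [0.478, -0.2944, 0.0908]
ee_rot: [[0.837, 0.007, 0.548], [-0.548, 0.0, 0.837], [0.006, -1.0, 0.004]]
ft_force: [0.3, 0.9, -0.4]
width: 0.0704
```

Run:
```python
from h import *
cap('wrist','wrist7'); cap('side','side7'); cap('scene','scene7')
s=get_state(); print(s['time_s'],s['position'],s['ft_force'].round(1),s['width'],s['ee_rot'].round(3))
print('err tool', (np.array([.4777,-.2953,.0908])-s['position'])@s['ee_rot'])
crop('side7',250,90,390,190,5,'c8');crop('scene7',110,170,230,290,6,'c9')
```

```text
8.35 [ 0.47894158 -0.29548149  0.09270093] [-0.5  0.5  0.2] 0.06998323239834713 [[ 0.836  0.01   0.548]
 [-0.548 -0.002  0.836]
 [ 0.01  -1.     0.004]]
err tool [-0.0011562   0.00188778 -0.00053617]
```

View pics/wrist7.png

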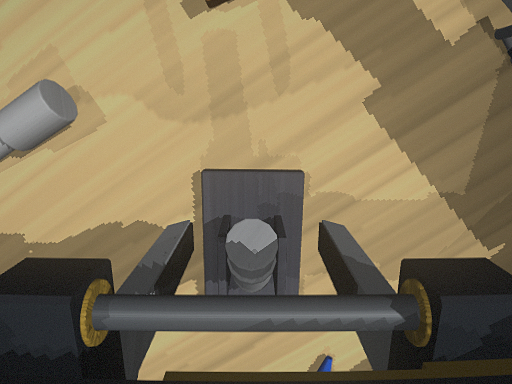

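View pics/c9.png

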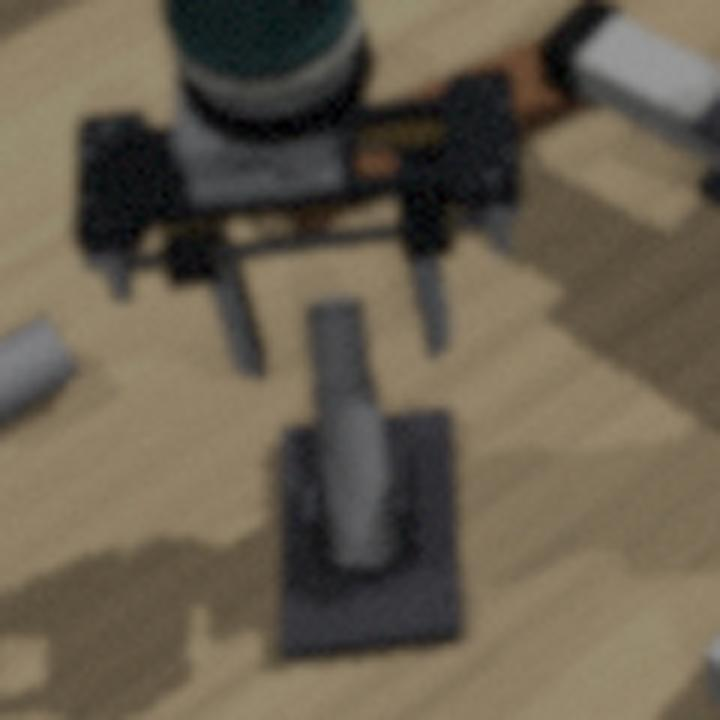

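Call:
arm_command(rows=[[[0.0,-0.001,0.001,-0.0005,0],[0.0,-0.001,0.001,-0.0005,0],[0.0,-0.001,0.001,-0.0005,0],[0.0,-0.001,0.001,-0.0005,0],[0.0,-0.001,0.001,-0.0005,0],[0.0,-0.001,0.001,-0.0005,0],[0.0,-0.001,0.001,-0.0005,0],[0.0,-0.001,0.001,-0.0005,0]]], squeeze=12)

```text
time_s: 9.15
position: [0.4775, -0.296, 0.0918]
ee_rot: [[0.836, 0.01, 0.549], [-0.549, -0.003, 0.836], [0.01, -1.0, 0.002]]
ft_force: [-1.4, -2.3, -0.4]
width: 0.0255
```

Call:
arm_command(rows=[[[0.0,-0.0028,-0.0041,0,0],[0.0,-0.0056,-0.0083,0,0],[0.0,-0.0085,-0.0124,0,0],[0.0,-0.0113,-0.0165,0,0],[0.0,-0.0141,-0.0206,0,0],[0.0,-0.0169,-0.0248,0,0],[0.0,-0.0169,-0.0248,0,0]]])

```text
time_s: 9.85
position: [0.463, -0.2863, 0.1173]
ee_rot: [[0.836, 0.01, 0.548], [-0.548, -0.003, 0.836], [0.01, -1.0, 0.003]]
ft_force: [-0.5, -0.7, -1.9]
width: 0.0259
```

Run:
```python
from h import *
cap('wrist','wrist8'); cap('side','side8'); cap('scene','scene8')
s=get_state(); print(s['time_s'],s['position'],s['ft_force'].round(1),s['width'],s['ee_rot'].round(3))
crop('side8',250,90,390,190,5,'c8');crop('scene8',110,170,230,290,6,'c9')
```

```text
10.0 [ 0.46313116 -0.28649946  0.11654125] [-0.2 -0.2 -1.5] 0.025695724059124417 [[ 0.836  0.01   0.548]
 [-0.548 -0.003  0.836]
 [ 0.01  -1.     0.003]]
```

View pics/c8.png

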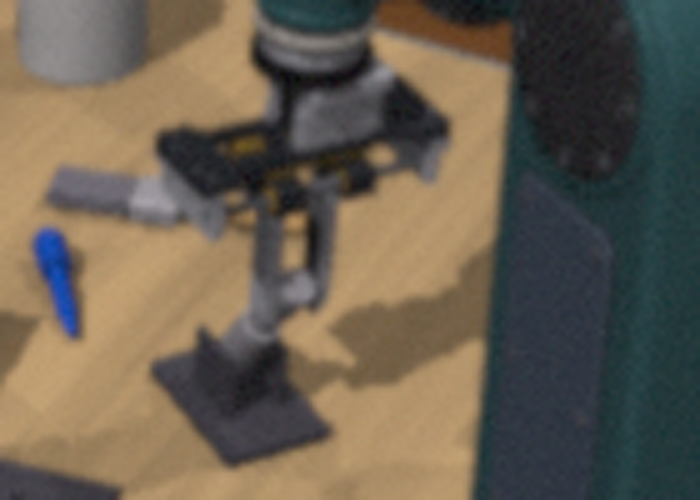

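View pics/c9.png

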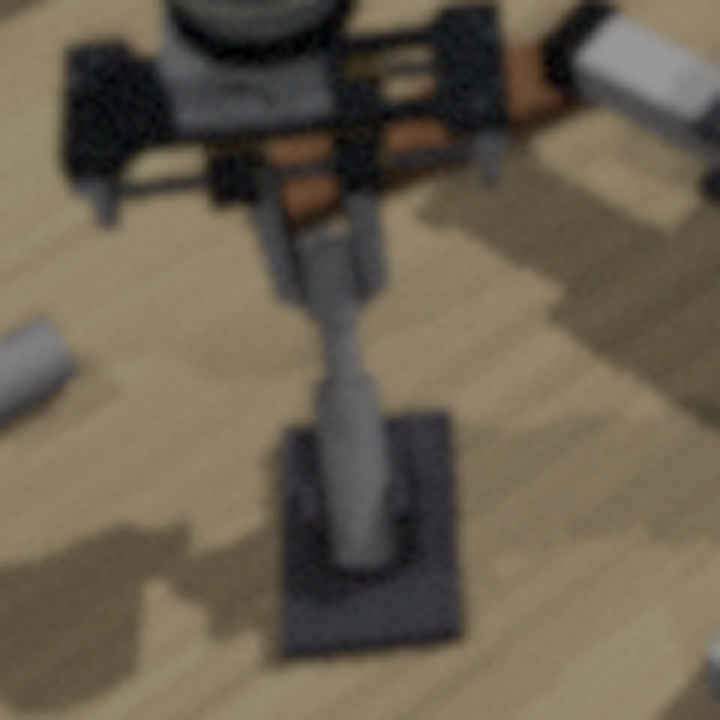

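Call:
arm_command(rows=[[[0.0,-0.0045,-0.0066,0,0],[0.0,-0.009,-0.0132,0,0],[0.0,-0.013,-0.019,0,0],[0.0,-0.017,-0.025,0,0],[0.0,-0.017,-0.025,0,0]]])

```text
time_s: 10.5
position: [0.4486, -0.2769, 0.1427]
ee_rot: [[0.836, 0.011, 0.548], [-0.548, -0.004, 0.836], [0.011, -1.0, 0.003]]
ft_force: [0.0, 0.3, -1.8]
width: 0.0257
```

Call:
arm_command(rows=[[[0.0,0.006,-0.004,0,0],[0.0,0.0125,-0.0072,0,0],[0.0,0.019,-0.01,0,0],[0.0,0.026,-0.0125,0,0],[0.0,0.033,-0.0145,0,0],[0.0,0.04,-0.0157,0,0],[0.0,0.047,-0.0165,0,0],[0.0,0.052,-0.0168,0,0],[0.0,0.052,-0.0168,0,0]]], squeeze=8)

```text
time_s: 11.4
position: [0.4926, -0.3058, 0.16]
ee_rot: [[0.836, 0.011, 0.548], [-0.548, -0.004, 0.836], [0.012, -1.0, 0.003]]
ft_force: [-0.4, -0.2, -2.6]
width: 0.0258
```

```bash
cat > look.py <<'E'
from h import *
import sys
t=sys.argv[1]
s=get_state(); p=s['position']
for n in ['side','scene','wrist']:
    d=cap(n,n+t)
    if n!='wrist':
        c=proj(d,p)[0].astype(int)
        x0=max(0,c[0]-50);y0=max(0,c[1]-50)
        print(n,'crop origin',x0,y0); crop(n+t,x0,y0,x0+100,y0+100,6,n+t+'c')
a=cv2.imread(f'pics/side{t}c.png');b=cv2.imread(f'pics/scene{t}c.png')
h=min(a.shape[0],b.shape[0]); cv2.imwrite(f'pics/both{t}.png',cv2.resize(np.hstack([a[:h],b[:h]]),None,fx=.66,fy=.66))
s=get_state(); print(s['time_s'],s['position'],s['ft_force'].round(1),s['width']);print(s['ee_rot'].round(3))
E
python3 look.py 9
```

```text
side crop origin 252 85
scene crop origin 113 168
11.55 [ 0.49206316 -0.3054259   0.15990719] [-0.  -0.6 -1.6] 0.025728327898834034
[[ 0.836  0.011  0.548]
 [-0.548 -0.004  0.836]
 [ 0.012 -1.     0.003]]
```

View pics/both9.png

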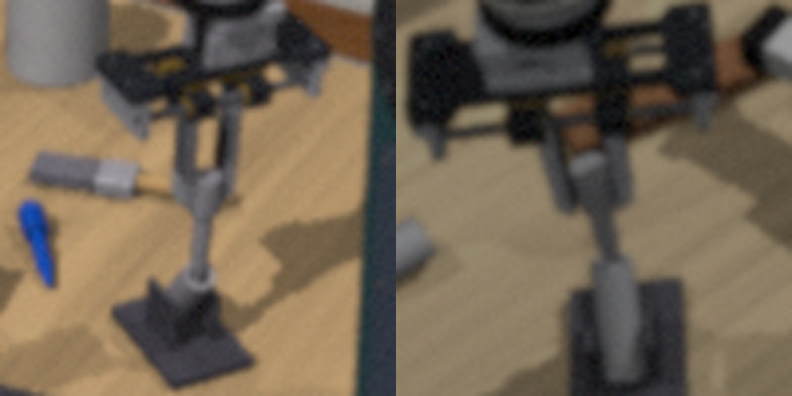

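View pics/wrist9.png

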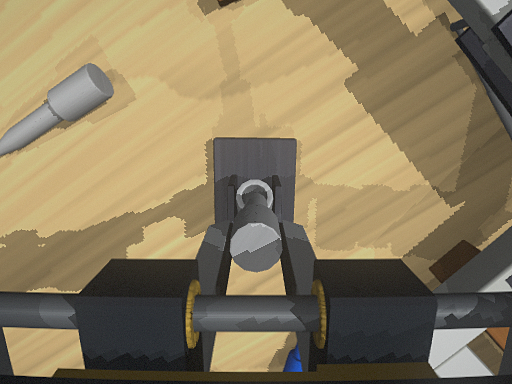

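Run:
```python
from h import *
p=np.array([.4922,-.3055,.16]); 
X=np.array([.836,-.548,0])
for n in ['side9','scene9','wrist9']:
    d=load(n)
    for tl in [-.1,0,.1,.2]:
        ax=np.array([-np.sin(tl)*X[0],-np.sin(tl)*X[1],np.cos(tl)])
        g=p+[0,0,.019]; print(n,tl,proj(d,[g+.012*ax,g-.024*ax,g-.080*ax]).round(1).tolist())
crop('side9',280,100,330,180,8,'a');crop('scene9',140,190,190,270,8,'b');crop('wrist9',200,160,310,290,5,'c')
cv2.imwrite('pics/ab.png',np.hstack([cv2.imread('pics/a.png'),cv2.imread('pics/b.png')])[:600])
```

```text
side9 -0.1 [[303.2, 127.2], [303.0, 137.1], [302.8, 151.9]]
side9 0 [[303.3, 127.4], [302.7, 136.7], [301.6, 150.8]]
side9 0.1 [[303.5, 127.6], [302.3, 136.3], [300.5, 149.4]]
side9 0.2 [[303.7, 127.8], [301.9, 135.9], [299.3, 147.9]]
scene9 -0.1 [[161.6, 211.1], [163.7, 218.6], [166.7, 229.6]]
scene9 0 [[161.6, 210.7], [163.7, 219.4], [166.8, 232.1]]
scene9 0.1 [[161.6, 210.4], [163.7, 220.1], [166.8, 234.5]]
scene9 0.2 [[161.6, 210.0], [163.7, 220.8], [166.8, 236.8]]
wrist9 -0.1 [[254.1, 262.7], [254.2, 228.8], [254.3, 194.3]]
wrist9 0 [[254.1, 260.4], [254.2, 232.6], [254.3, 204.7]]
wrist9 0.1 [[254.1, 258.1], [254.2, 236.6], [254.4, 215.3]]
wrist9 0.2 [[254.1, 255.6], [254.2, 240.7], [254.4, 225.9]]
```

View pics/ab.png

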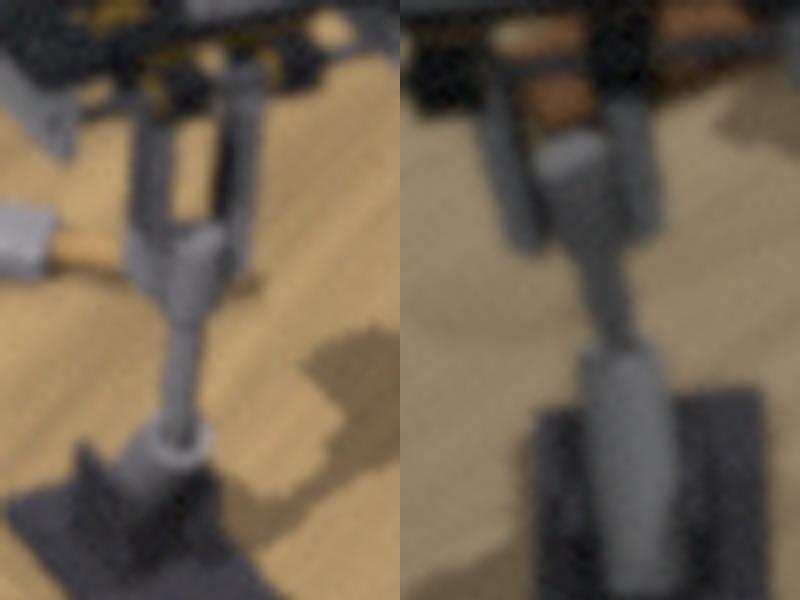

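View pics/c.png

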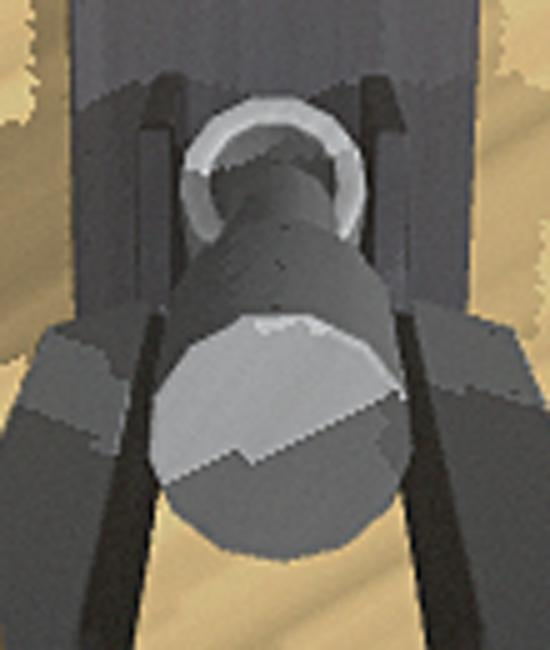

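```bash
cat >> h.py <<'E'
from scipy.optimize import least_squares
def tri(obs,w=None):
    def r(P): return np.concatenate([(proj(load(t),P)[0]-u)*k for (t,u,k) in obs])
    q=least_squares(r,[.5,-.2,.15]); return q.x, q.fun.round(2)
E
python3 - <<'E'
from h import *
T,r=tri([('wrist9',np.array([256.2,247.4]),1),('side9',np.array([305.6,129.1]),1),('scene9',np.array([161.9,209.4]),1)]); print('top',T,r)
X=np.array([.836,-.548,0]);p=np.array([.4922,-.3055,.16]); print('rel tool x', (T-p)@X, 'z rel', T[2]-p[2])
# side axis: shank centre at (178,440)/8 ; 
d=load('side9'); 
for tl in [-.1,-.05,0,.05,.1,.15]:
    ax=np.array([-np.sin(tl)*X[0],-np.sin(tl)*X[1],np.cos(tl)])
    print(tl,[proj(load(n),[T-.036*ax,T-.096*ax]).round(1).tolist() for n in ('wrist9','side9','scene9')])
E
```

```text
top [ 0.48765891 -0.30146987  0.18939574] [-0.22 -0.11 -1.61 -0.31  0.12 -0.23]
rel tool x -0.006004859243175003 z rel 0.02939573955595698
-0.1 [[[255.8, 215.9], [255.5, 182.4]], [[303.9, 138.7], [303.6, 154.6]], [[164.0, 216.7], [167.2, 228.4]]]
-0.05 [[[255.8, 218.8], [255.5, 188.6]], [[303.6, 138.4], [302.9, 153.9]], [[164.1, 217.3], [167.3, 229.9]]]
0 [[[255.8, 221.8], [255.5, 194.8]], [[303.3, 138.2], [302.2, 153.2]], [[164.1, 217.8], [167.3, 231.4]]]
0.05 [[[255.8, 224.8], [255.5, 201.1]], [[303.0, 137.9], [301.5, 152.4]], [[164.1, 218.4], [167.4, 232.9]]]
0.1 [[[255.8, 227.8], [255.5, 207.3]], [[302.8, 137.5], [300.8, 151.5]], [[164.1, 218.9], [167.4, 234.3]]]
0.15 [[[255.8, 230.8], [255.5, 213.6]], [[302.5, 137.2], [300.1, 150.6]], [[164.1, 219.4], [167.4, 235.7]]]
```

Call:
arm_command(rows=[[[0.0,0,-0.01,0,0],[0.0,0,-0.025,0,0],[0.0,0,-0.045,0,0],[0.0,0,-0.065,0,0],[0.0,0,-0.075,0,0],[0.0,0,-0.075,0,0]]], squeeze=8)

```text
time_s: 12.15
position: [0.4921, -0.3059, 0.2383]
ee_rot: [[0.836, 0.016, 0.548], [-0.548, -0.008, 0.836], [0.018, -1.0, 0.002]]
ft_force: [-0.7, -0.2, -1.5]
width: 0.0258
```

```bash
python3 look.py 10
python3 - <<'E'
from h import *
d=load('side10');c=proj(d,get_state()['position'])[0].astype(int);print(c)
crop('side10',c[0]-25,c[1]-30,c[0]+25,c[1]+45,8,'a'); print(c-[25,30])
d=load('scene10');c=proj(d,get_state()['position'])[0].astype(int);print(c-[25,30])
crop('scene10',c[0]-25,c[1]-30,c[0]+25,c[1]+45,8,'b')
cv2.imwrite('pics/ab.png',np.hstack([cv2.imread('pics/a.png'),cv2.imread('pics/b.png')])[:600])
crop('wrist10',190,150,320,290,5,'c')
E
```

```text
side crop origin 254 64
scene crop origin 108 148
12.3 [ 0.49087726 -0.30490319  0.23402392] [-0.4 -0.2 -1.6] 0.025763813040499794
[[ 0.836  0.01   0.548]
 [-0.548 -0.003  0.836]
 [ 0.01  -1.     0.003]]
[304 116]
[279  86]
[133 169]
```

View pics/ab.png

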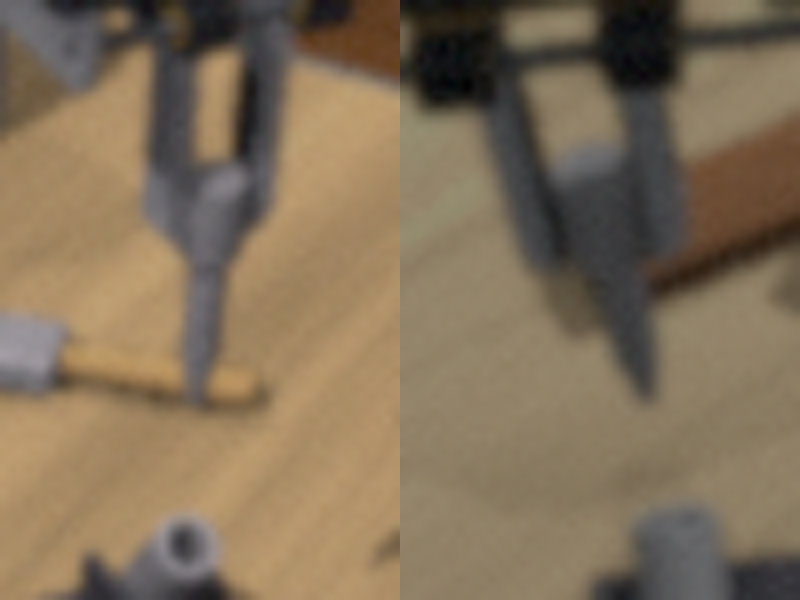

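View pics/c.png

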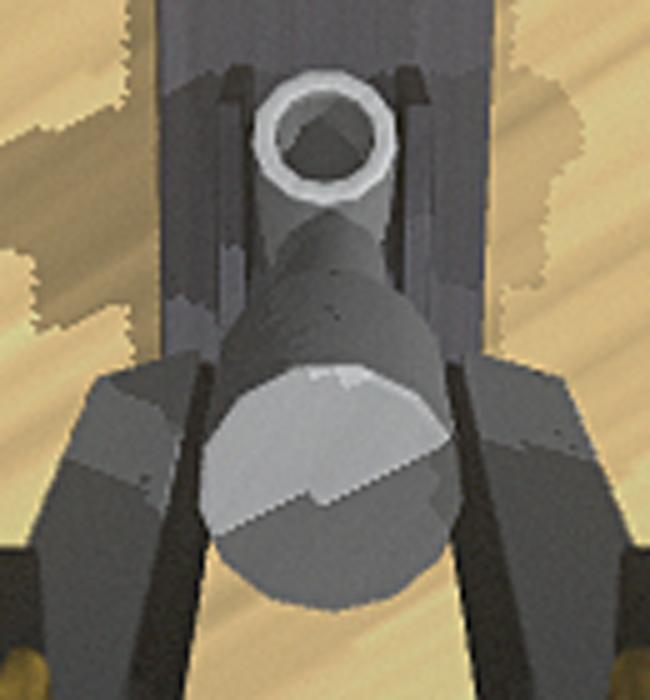

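Run:
```python
from h import *
A=np.array
T,r=tri([('wrist10',A([256.2,247.4]),1),('side10',A([306.8,109.1]),.7),('scene10',A([157.4,189]),.7)]); print('top',T,r)
B,r2=tri([('wrist10',A([255.6,193]),1),('side10',A([304,136]),.7),('scene10',A([164,218.8]),.7)]); print('tip',B,r2)
v=T-B; print(np.linalg.norm(v), 'dirs',v/np.linalg.norm(v))
X=np.array([.836,-.548,0]);Y=np.array([.548,.836,0]); p=get_state()['position']
print('tilt along -X',-v@X/.108,'tilt along jaw',v@Y/.108,'top rel',(T-p)@X,(T-p)@Y,T[2]-p[2],'tip rel',(B-p)@X,(B-p)@Y,B[2]-p[2])
```

```text
top [ 0.48642192 -0.30078921  0.26514221] [-0.04 -0.08 -0.73 -0.49 -0.09  0.11]
tip [ 0.48842893 -0.30221413  0.15542149] [-0.12  0.18 -0.54  1.02 -0.07 -0.78]
0.10974832667718125 dirs [-0.01828742  0.0129835   0.99974847]
tilt along -X 0.02276591209234817 tilt along jaw 0.0008461803594800619 top rel -0.005979126240929314 0.000997760106228595 0.031118289166845198 tip rel -0.003520407734955712 0.0009063726274047483 -0.07860243227300984
```

Call:
arm_command(rows=[[[0.0,-0.004,0,0.008,0],[0.0,-0.014,0,0.028,0],[0.0,-0.028,0,0.058,0],[0.0,-0.043,0,0.09,0],[0.0,-0.058,0,0.122,0],[0.0,-0.074,0,0.154,0],[0.0,-0.09,0,0.187,0],[0.0,-0.102,0,0.212,0],[0.0,-0.108,0,0.225,0],[0.0,-0.108,0,0.225,0]]], squeeze=25)

```text
time_s: 13.3
position: [0.5237, -0.0558, 0.2329]
ee_rot: [[0.838, 0.009, 0.546], [-0.546, -0.003, 0.838], [0.009, -1.0, 0.002]]
ft_force: [0.4, -0.0, -1.1]
width: 0.0257
```

```bash
python3 look.py 11
python3 - <<'E'
from h import *
A=np.array
print(tri([('side6',A([255.5,190.75]),1),('scene6',A([245.75,191.75]),1),('wrist0',A([225,250]),1)]))
print(proj(load('wrist11'),[[.5209,-.0544,.096],[.5220,-.055,.096]]))
crop('wrist11',190,140,340,290,5,'c')
E
```

```text
side crop origin 203 102
scene crop origin 196 107
13.45 [ 0.52376194 -0.05850622  0.23318111] [-0.5 -0.7 -2.8] 0.025236668436631995
[[ 0.836  0.009  0.549]
 [-0.549 -0.004  0.836]
 [ 0.01  -1.     0.002]]
(array([ 0.52128926, -0.05739466,  0.09068042]), array([-0.54,  0.11,  0.14,  0.19, -0.2 ,  0.12]))
[[256.14001241 177.54328973]
 [256.24692346 178.83514615]]
```

View pics/both11.png

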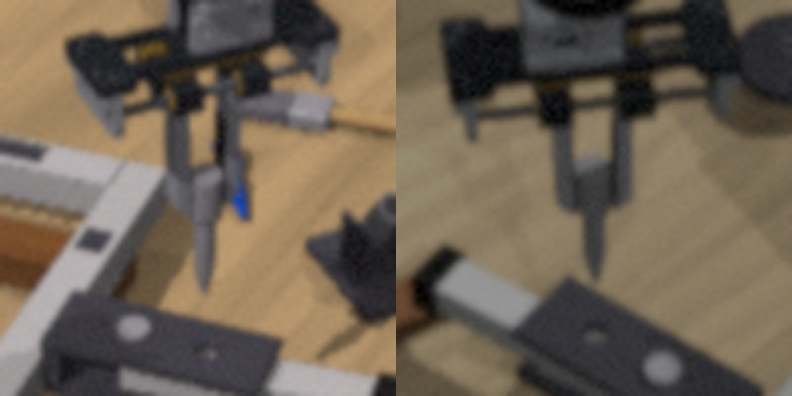

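View pics/c.png

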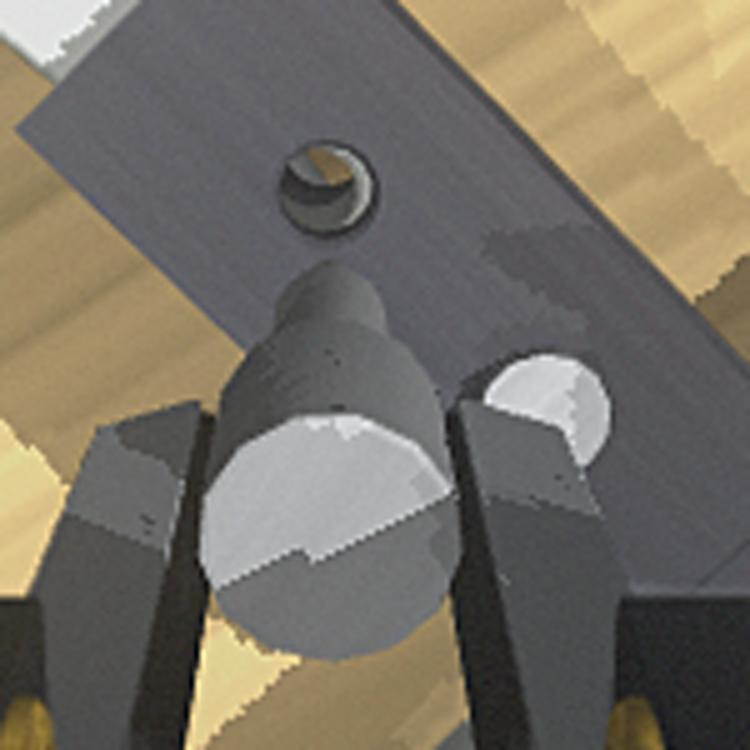

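Run:
```python
from h import *
d=load('wrist11'); h=onz(d,[255.6,178.2],.096)[0]; b=onz(d,[255.8,194],.1545)[0]
X=np.array([.836,-.549,0]);Y=np.array([.549,.836,0]); s=get_state()
print(h,b,(h-b)@X,(h-b)@Y,'tip rel tcp',(b-s['position'])@X,(b-s['position'])@Y)
A=np.array
# tip in side/scene from both11: 3.96 px scale
B=tri([('wrist11',A([255.8,193.5]),1),('side11',A([205,291])/3.96+[203,102],.7),('scene11',A([596-396,281])/3.96+[196,107],.7)]);print(B)
H=tri([('wrist11',A([255.6,178.2]),1),('side11',A([206,351])/3.96+[203,102],.7),('scene11',A([596-396,335])/3.96+[196,107],.7)]);print(H)
print((H[0]-B[0])@X,(H[0]-B[0])@Y)
```

```text
[ 0.52115034 -0.05517496  0.096     ] [ 0.52128586 -0.05517241  0.1545    ] -0.00011189794536058544 -7.653026601067093e-05 tip rel tcp -0.0039002621526965284 0.0014276927397158501
(array([ 0.52184952, -0.05554178,  0.15042344]), array([-0.01,  0.02, -0.24,  0.13, -0.2 , -0.11]))
(array([ 0.52182503, -0.05569502,  0.09201653]), array([-0.07, -0.  , -0.36,  0.1 , -0.03, -0.11]))
6.36544286980691e-05 -0.00014155790015714468
```

Call:
arm_command(rows=[[[0.0,0,0.01,0,0],[0.0,0,0.02,0,0],[0.0,0,0.03,0,0],[0.0,0,0.04,0,0],[0.0,-0.0005,0.048,0,0],[0.0,-0.0005,0.055,0,0],[0.0,-0.0005,0.061,0,0],[0.0,-0.0005,0.066,0,0],[0.0,-0.0005,0.07,0,0],[0.0,-0.0005,0.07,0,0]]])

```text
time_s: 14.45
position: [0.5237, -0.0584, 0.1626]
ee_rot: [[0.836, 0.008, 0.549], [-0.549, -0.004, 0.836], [0.009, -1.0, 0.001]]
ft_force: [0.8, 1.1, -2.8]
width: 0.0255
```

```bash
python3 look.py 12
python3 - <<'E'
from h import *
crop('wrist12',190,140,340,290,5,'c')
E
```

```text
side crop origin 204 121
scene crop origin 195 125
14.6 [ 0.52422979 -0.05854371  0.16357514] [-0.4 -0.6 -1.1] 0.02552842805131802
[[ 0.836  0.01   0.549]
 [-0.549 -0.004  0.836]
 [ 0.011 -1.     0.002]]
```

View pics/both12.png

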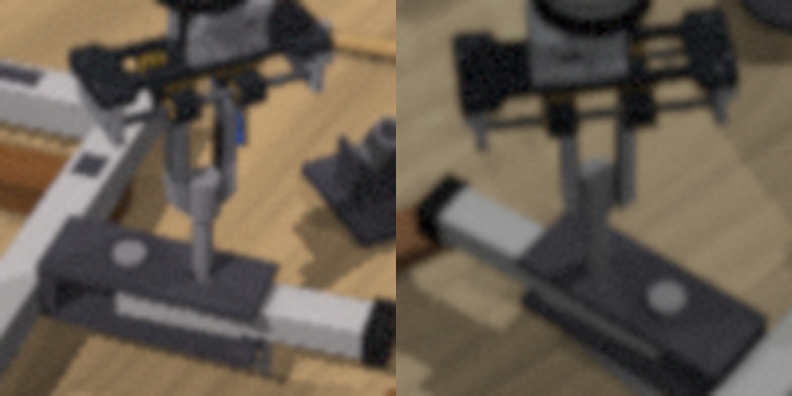

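View pics/c.png

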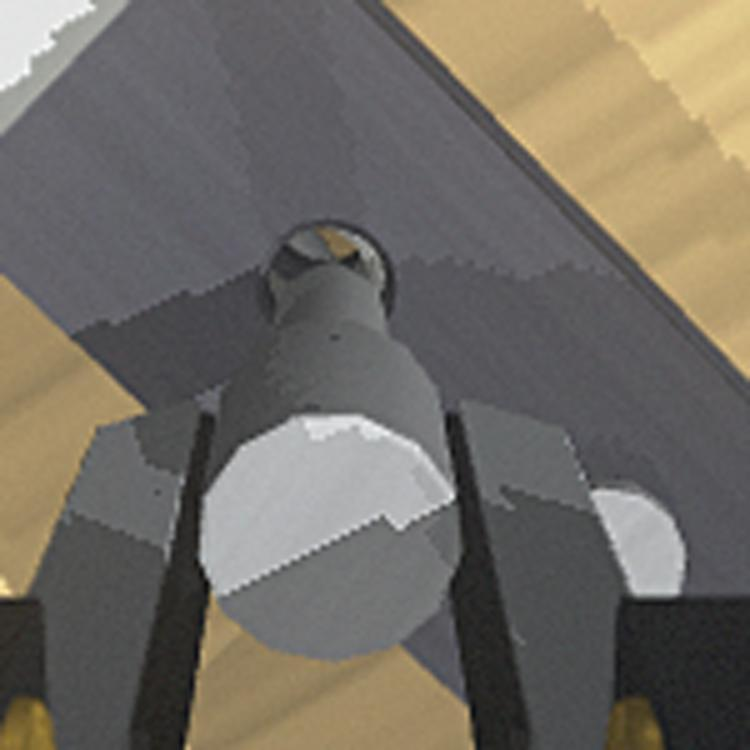

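Call:
arm_command(rows=[[[0.0,0,0,0,0],[0.0,0,0.004,0,0],[0.0,0,0.008,0,0],[0.0,0,0.012,0,0],[0.0,0,0.016,0,0],[0.0,0,0.02,0,0],[0.0,0,0.02,0,0]]], squeeze=45)

```text
time_s: 15.3
position: [0.5239, -0.059, 0.1428]
ee_rot: [[0.836, 0.009, 0.549], [-0.549, -0.005, 0.836], [0.01, -1.0, 0.001]]
ft_force: [-0.6, -1.8, -3.5]
width: 0.0253
```

```bash
python3 look.py 13
python3 - <<'E'
from h import *
crop('wrist13',190,140,340,290,4,'c')
E
```

```text
side crop origin 204 126
scene crop origin 195 130
15.45 [ 0.5239114  -0.05898376  0.14291298] [-0.6 -1.4 -3.3] 0.025140657065520503
[[ 0.836  0.009  0.549]
 [-0.549 -0.005  0.836]
 [ 0.01  -1.     0.001]]
```

View pics/both13.png

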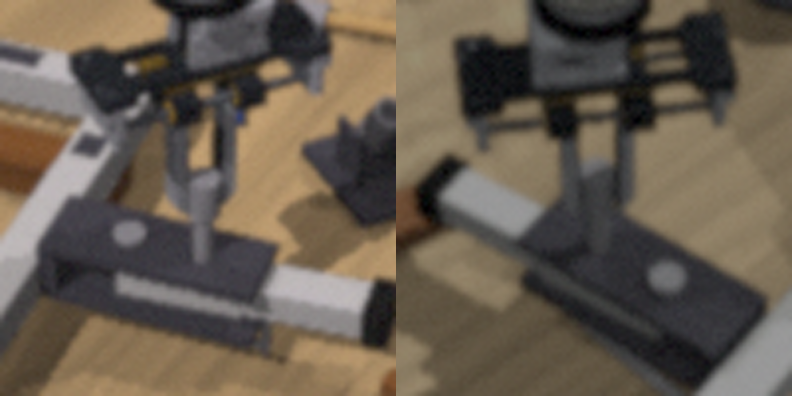

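View pics/c.png

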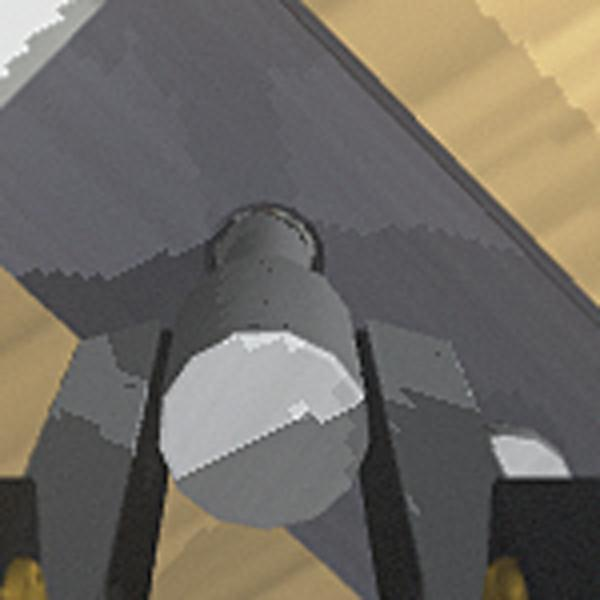

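Call:
arm_command(rows=[[[0.0,0,0.004,0,0],[0.0,0,0.008,0,0],[0.0,0,0.012,0,0],[0.0,0,0.016,0,0],[0.0,0,0.016,0,0]]])

```text
time_s: 15.95
position: [0.5241, -0.0595, 0.1296]
ee_rot: [[0.835, 0.01, 0.549], [-0.549, -0.006, 0.836], [0.012, -1.0, 0.0]]
ft_force: [-4.6, -1.3, 7.6]
width: 0.0254
```

Call:
arm_command(rows=[[[0.0,0,0.004,0,0],[0.0,0,0.008,0,0],[0.0,0,0.012,0,0],[0.0,0,0.012,0,0]]])

```text
time_s: 16.35
position: [0.5242, -0.0597, 0.1202]
ee_rot: [[0.835, 0.011, 0.549], [-0.549, -0.007, 0.836], [0.013, -1.0, 0.001]]
ft_force: [-5.8, -1.0, 7.9]
width: 0.0253
```

```bash
python3 look.py 14
python3 - <<'E'
from h import *
crop('wrist14',190,140,340,290,4,'c')
E
```

```text
side crop origin 204 132
scene crop origin 195 136
16.5 [ 0.52425311 -0.05968133  0.1202353 ] [-5.2 -1.4  8.6] 0.02502354092179682
[[ 0.835  0.011  0.549]
 [-0.549 -0.007  0.836]
 [ 0.013 -1.     0.001]]
```

View pics/both14.png

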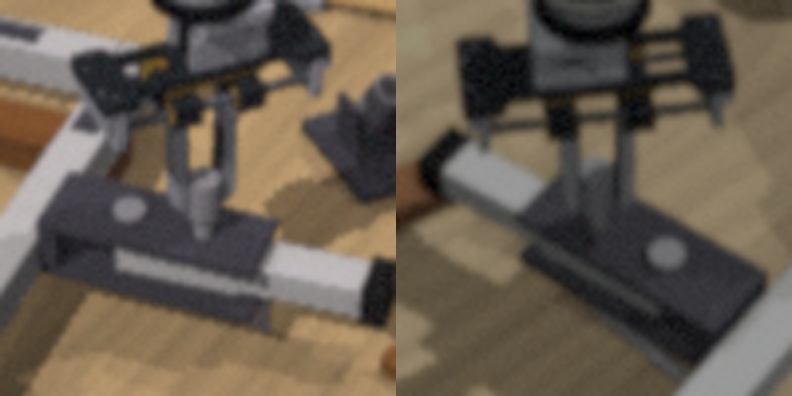

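View pics/c.png

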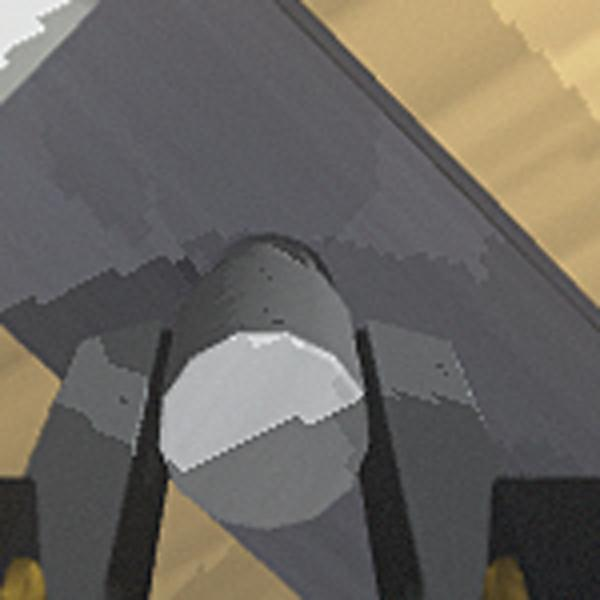

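Call:
arm_command(rows=[[[0.0,-0.0007,0.004,0,0],[0.0,-0.0007,0.008,0,0],[0.0,-0.0007,0.012,0,0],[0.0,-0.0007,0.015,0,0],[0.0,-0.0007,0.015,0,0]]])

```text
time_s: 17.0
position: [0.5243, -0.0598, 0.1078]
ee_rot: [[0.835, 0.014, 0.549], [-0.549, -0.008, 0.836], [0.016, -1.0, 0.001]]
ft_force: [-4.0, -1.5, 6.5]
width: 0.0253
```

Call:
arm_command(rows=[[[0.0,-0.0005,0.003,0,0],[0.0,-0.0005,0.006,0,0],[0.0,-0.0005,0.006,0,0]]])

```text
time_s: 17.3
position: [0.5244, -0.0599, 0.105]
ee_rot: [[0.835, 0.016, 0.549], [-0.549, -0.009, 0.836], [0.018, -1.0, 0.001]]
ft_force: [-4.8, -0.5, 9.2]
width: 0.0253
```

```bash
python3 look.py 15
python3 - <<'E'
from h import *
crop('wrist15',190,140,340,290,4,'c')
E
```

```text
side crop origin 204 136
scene crop origin 195 139
17.45 [ 0.52437237 -0.05993128  0.10493383] [-5.7 -1.1  8.6] 0.025572998546703894
[[ 0.835  0.016  0.549]
 [-0.549 -0.009  0.836]
 [ 0.018 -1.     0.001]]
```

View pics/both15.png

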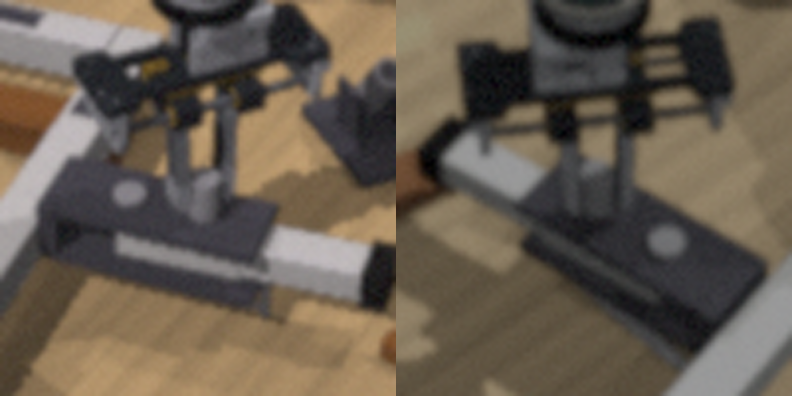

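View pics/c.png

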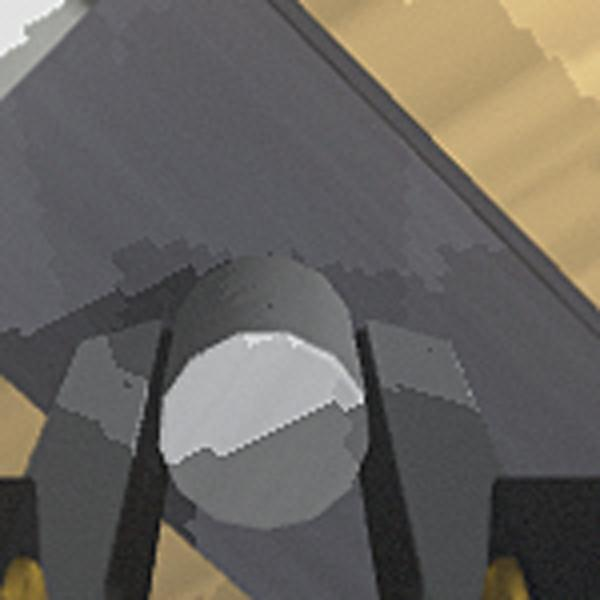

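Call:
arm_command(rows=[[[0.0,-0.0005,0.003,0,0],[0.0,-0.0005,0.006,0,0],[0.0,-0.0005,0.006,0,0]]])

```text
time_s: 17.75
position: [0.5246, -0.06, 0.1033]
ee_rot: [[0.835, 0.019, 0.549], [-0.549, -0.01, 0.836], [0.021, -1.0, 0.002]]
ft_force: [-6.5, -0.8, 13.4]
width: 0.0254
```

Call:
arm_command(rows=[[[0.0,0,-0.001,0,0],[0.05,0,-0.002,0,0],[0.05,0,-0.003,0,0],[0.05,0,-0.003,0,0],[0.05,0,-0.003,0,0]]])

```text
time_s: 18.25
position: [0.5251, -0.0599, 0.1066]
ee_rot: [[0.835, 0.02, 0.549], [-0.549, -0.01, 0.836], [0.022, -1.0, 0.003]]
ft_force: [-0.1, -0.3, -1.0]
width: 0.0496
```

```bash
python3 look.py 16
python3 - <<'E'
from h import *
crop('wrist16',190,140,340,290,4,'c')
E
```

```text
side crop origin 204 135
scene crop origin 196 139
18.4 [ 0.52472141 -0.05992817  0.10634171] [-0.1  1.1  0.2] 0.05045196029027909
[[ 0.835  0.019  0.549]
 [-0.549 -0.01   0.836]
 [ 0.022 -1.     0.002]]
```

View pics/both16.png

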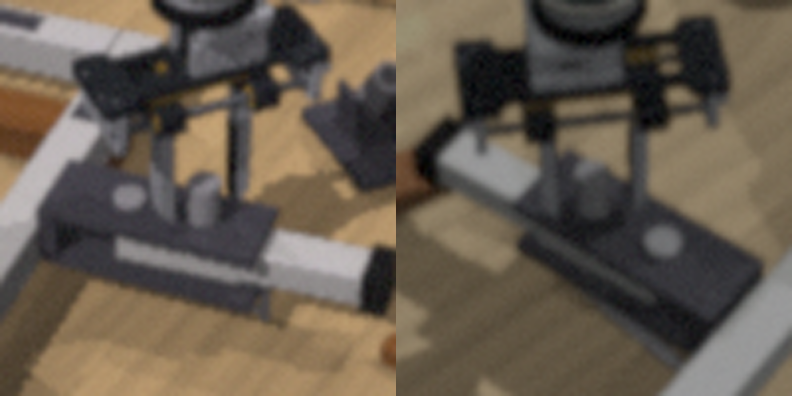

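View pics/c.png

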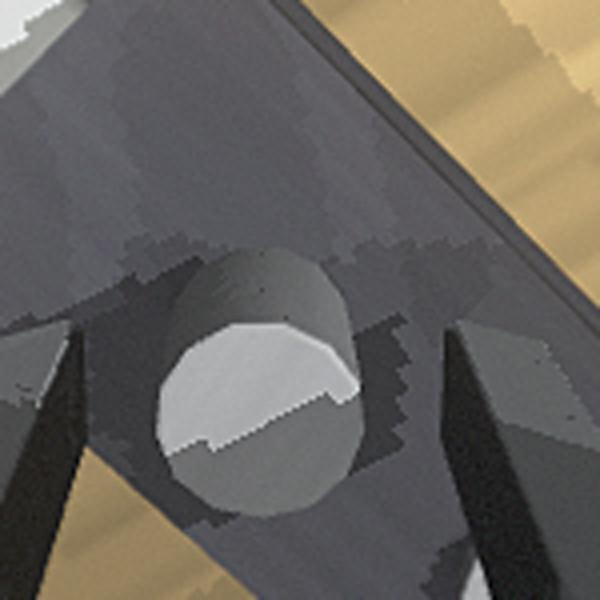

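Call:
arm_command(rows=[[[0.06,0,-0.01,0,0],[0.06,0,-0.03,0,0],[0.06,0,-0.05,0,0],[0.0,0,-0.055,0,0],[0.0,0,-0.055,0,0],[0.0,0,-0.055,0,0],[0.0,0,-0.055,0,0],[0.0,0,-0.055,0,0],[0.0,0,-0.055,0,0]]], squeeze=20)

```text
time_s: 19.3
position: [0.5233, -0.0593, 0.1605]
ee_rot: [[0.835, 0.018, 0.549], [-0.549, -0.01, 0.836], [0.02, -1.0, 0.001]]
ft_force: [0.5, 0.6, -1.0]
width: 0.0152
```

```bash
python3 look.py 17
python3 - <<'E'
from h import *
crop('wrist17',190,140,340,290,5,'c')
crop('side17',230,160,290,210,12,'a')
crop('scene17',210,150,290,220,10,'b')
E
```

```text
side crop origin 204 122
scene crop origin 195 126
19.45 [ 0.52353979 -0.05935355  0.16100812] [-0.6 -0.   0.6] 0.003492150235407278
[[ 0.835  0.019  0.549]
 [-0.549 -0.01   0.836]
 [ 0.021 -1.     0.002]]
```

View pics/a.png

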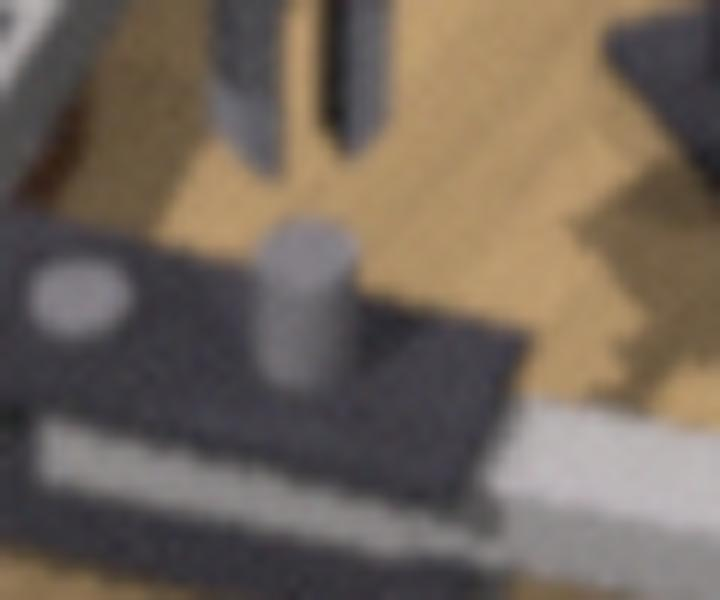

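View pics/b.png

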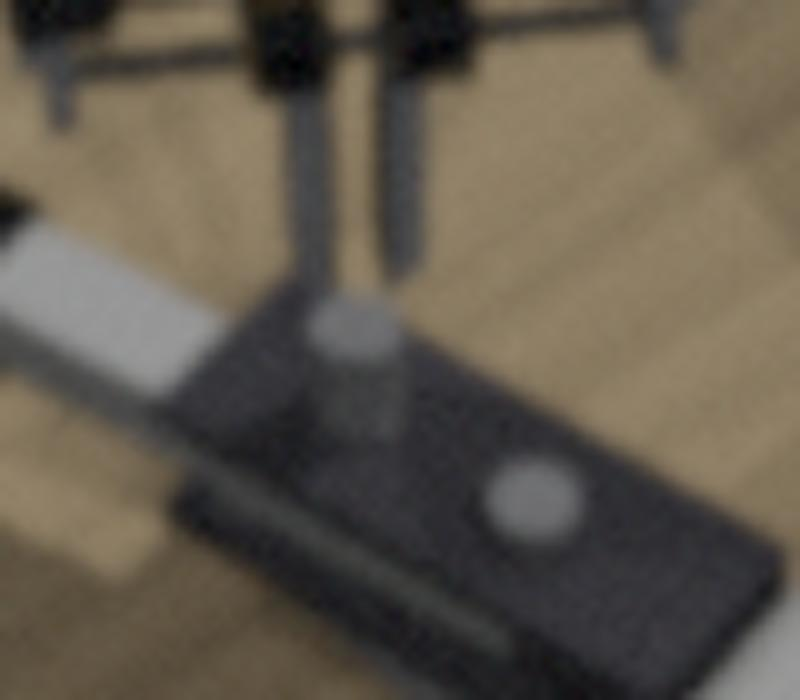

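View pics/c.png

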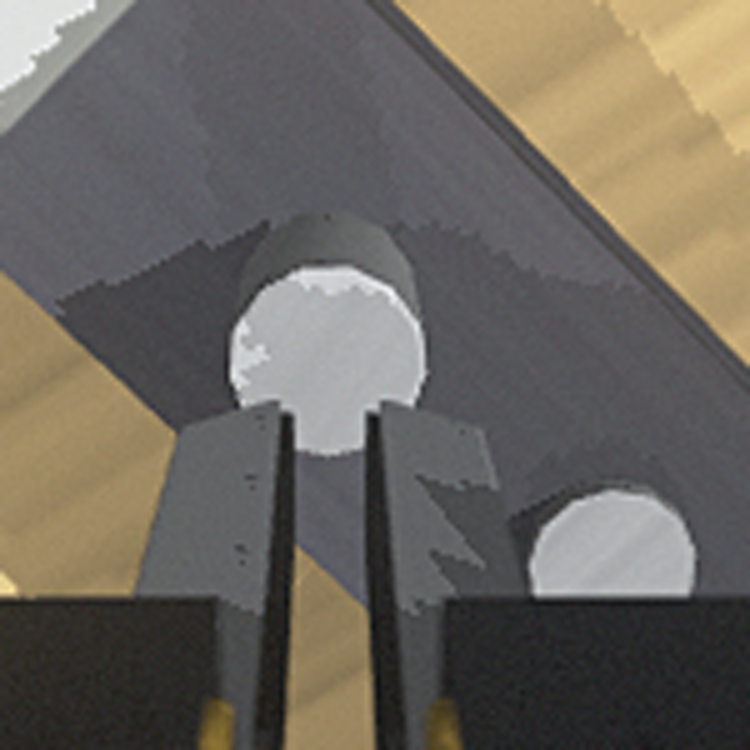

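Run:
```python
from h import *
A=np.array
T=tri([('wrist17',A([255.6,212.2]),1),('side17',A([309,253])/12+[230,160],.7),('scene17',A([355,330])/10+[210,150],.7)]);print(T)
B=tri([('side17',A([80,299])/12+[230,160],.7),('scene17',A([534,500])/10+[210,150],.7),('wrist17',A([612,571])/5+[190,140],1)]);print('bolt',B)
s=get_state();print((T[0]-s['position'])@s['ee_rot'])
print(onz(load('wrist17'),[255.6,212.2],.132))
```

```text
(array([ 0.52100875, -0.05678552,  0.12940275]), array([-0.12, -0.03, -0.59, -0.  ,  0.2 , -0.1 ]))
bolt (array([ 0.581531  , -0.04443071,  0.09961176]), array([-0.54, -0.45,  0.16,  0.03, -0.1 , -0.11]))
[-0.00418842  0.03152573  0.00069705]
[[ 0.52034499 -0.05626423  0.132     ]]
```

Call:
arm_command(rows=[[[0.0,-0.0045,0.005,0.0005,0],[0.0,-0.0045,0.015,0.0005,0],[0.0,-0.0045,0.022,0.0005,0],[0.0,-0.0045,0.025,0.0005,0],[0.0,-0.0045,0.028,0.0005,0],[0.0,-0.0045,0.031,0.0005,0],[0.0,-0.0045,0.034,0.0005,0],[0.0,-0.0045,0.034,0.0005,0]]])

```text
time_s: 20.25
position: [0.5219, -0.0567, 0.1322]
ee_rot: [[0.835, 0.024, 0.549], [-0.549, -0.011, 0.836], [0.026, -1.0, 0.004]]
ft_force: [-5.2, 2.1, 16.2]
width: 0.0005
```

Call:
arm_command(rows=[[[0.0,0,0.003,0,0],[0.0,0,0.006,0,0],[0.0,0,0.008,0,0],[0.0,0,0.008,0,0]]])

```text
time_s: 20.65
position: [0.5226, -0.0569, 0.1321]
ee_rot: [[0.835, 0.029, 0.549], [-0.549, -0.012, 0.836], [0.03, -1.0, 0.006]]
ft_force: [-12.5, 2.5, 27.4]
width: 0.0001
```

Call:
arm_command(rows=[[[0.0,0,-0.005,0,0],[0.0,0,-0.02,0,0],[0.0,-0.01,-0.05,0,0],[0.0,-0.03,-0.09,-0.03,0],[0.0,-0.05,-0.12,-0.06,0],[0.0,-0.07,-0.14,-0.1,0],[0.0,-0.07,-0.15,-0.14,0],[0.0,-0.07,-0.15,-0.15,0],[0.0,-0.07,-0.15,-0.15,0],[0.0,-0.07,-0.15,-0.15,0]]])

```text
time_s: 21.65
position: [0.3778, -0.1416, 0.2781]
ee_rot: [[0.835, 0.027, 0.549], [-0.549, -0.01, 0.836], [0.028, -1.0, 0.007]]
ft_force: [0.5, -0.1, -0.2]
width: 0.0
```

```bash
python3 look.py 18
python3 - <<'E'
from h import *
crop('side18',230,160,290,210,12,'a')
crop('scene18',210,150,290,220,9,'b')
E
```

```text
side crop origin 264 90
scene crop origin 134 80
21.8 [ 0.37795927 -0.14111724  0.2780336 ] [ 0.1  0.2 -0.7] 0.00011854109517252253
[[ 0.836  0.027  0.547]
 [-0.547 -0.01   0.837]
 [ 0.028 -1.     0.006]]
```

View pics/a.png

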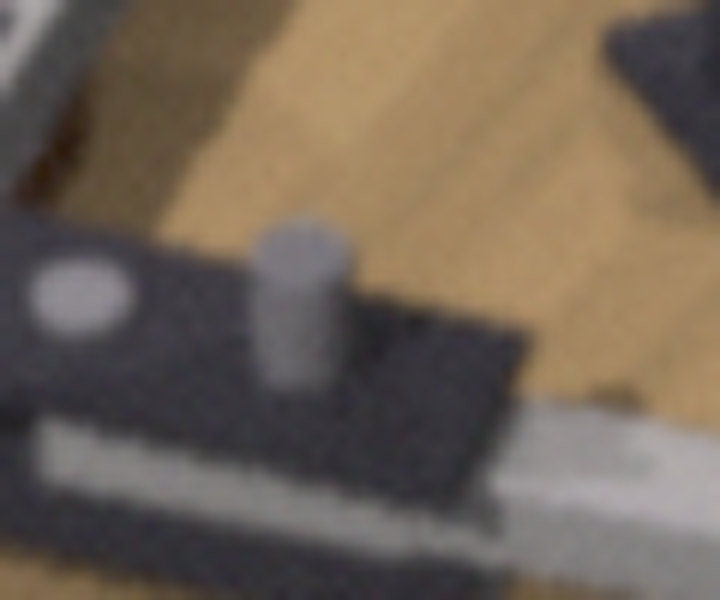

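View pics/scene18.png

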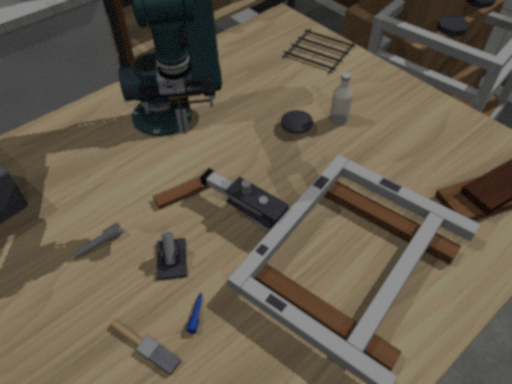

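View pics/b.png

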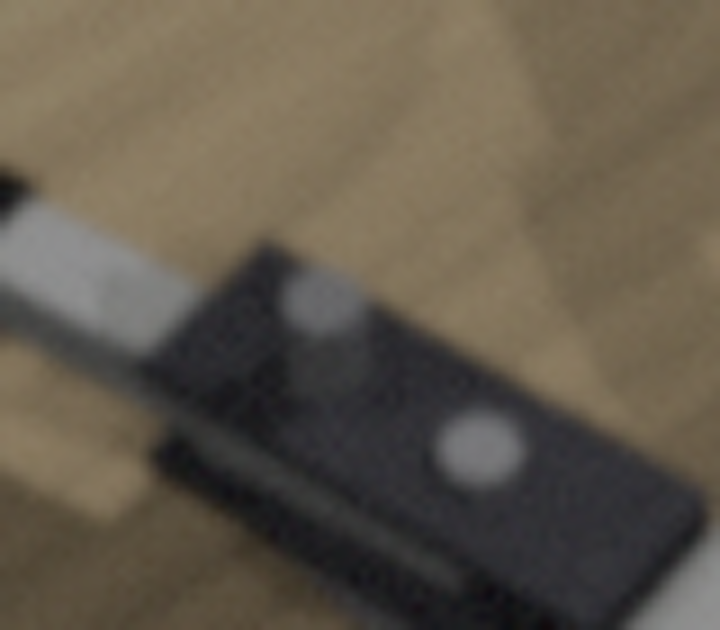

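Run:
```python
from h import *
A=np.array
for n,o,k in (('side18',A([230,160]),12),('scene18',A([210,150]),9)):
    d=load(n)
    print(n,((proj(d,[[.5213,-.0553,z] for z in (.096,.132)])-o)*k).round(0).tolist())
T=tri([('side18',A([302,253])/12+[230,160],1),('scene18',A([324,302])/9+[210,150],1)]);print('top',T)
B=tri([('side18',A([81,299])/12+[230,160],1),('scene18',A([481,449])/9+[210,150],1)]);print('bolt',B)
print('rel', T[0]-B[0])
T=tri([('side17',A([309,253])/12+[230,160],1),('scene17',A([355,330])/10+[210,150],1)])
B=tri([('side17',A([80,299])/12+[230,160],1),('scene17',A([534,500])/10+[210,150],1)]);print('rel before', T[0]-B[0])
```

```text
side18 [[295.0, 359.0], [295.0, 248.0]]
scene18 [[328.0, 363.0], [326.0, 288.0]]
top (array([ 0.52177452, -0.05774399,  0.12814022]), array([-0.31,  0.07, -0.29, -0.07]))
bolt (array([ 0.57928426, -0.04407085,  0.09808079]), array([-0.29,  0.05, -0.27, -0.05]))
rel [-0.05750974 -0.01367315  0.03005943]
rel before [-0.0596938  -0.01362114  0.03099272]
```

```bash
python3 -c "
from plant import hand_in; print(hand_in())"
```

```text
the job is handed in; nothing more can be done
None
```

I pushed the stand past its over-centre point and it snapped open by itself. I then moved the lock pin from the holder into the bracket, let go, backed the arm clear and handed the job in at about 22 s.

- **Stand:** I pushed it with the shut fingers from behind. The force stayed at about 6.5 N or less in the readings between moves, and the side camera then showed it at the open position.
- **Pin:** I took the grey pin out of the leaning holder and left the larger loose grey one and the blue one alone. Working its nose against the tube mouth turned it upright in the grip, to about 0.02 rad of lean. I lowered it through the bracket and stand with up to about 13 N of downward push, then let go.
- **Seating:** I pressed down on the head with the shut fingers. They met it at 132 mm and it did not move under 27 N, which matches a fully seated head. The 27 N push also carried about 12 N sideways.
- **Final pictures:** The head top is 30 mm above the hinge bolt head, as it should be when home. The burner, bottle, offcut, brush and the two other pins look to be where they started.

**Checks that disagreed:**
- The side and scene cameras put heights about 4 mm low. I therefore judged seating by heights relative to the bolt head and by touch.
- The head top moved about 2 mm sideways in the final side picture after the last press, within the play I would expect in the holes. I did not look for a fine gap under the head.

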